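# Put the intake things back into the counter organiser

## Task

After the rush at the laundry counter the rubber stamp, the block of number labels, the dropper bottle and the round pin tin were left lying round the counter organiser. Put each one back, upright and fully home, in the organiser's well that is cut to its shape and size, and let go. Leave the calculator and the stapler where they are.

Things in the scene. Friction and masses are not known exactly. Their poses are not given: they have to be found in the camera images.
- stamp: Wooden rubber stamp standing on its foot. The foot is a block 26 mm (x) by 52 mm (y), 22 mm high; above its middle rises a turned round handle 24 to 26 mm thick, top at 85 mm, best gripped at 55 to 75 mm. Origin: centre of the underside; z up. 60 g.
- label_block: White block of paper number labels, 35 mm (x) by 70 mm (y), 30 mm high. Origin: centre of the underside; z up. 90 g.
- bottle: Small brown glass dropper bottle standing upright beside the organiser (a like one at the back, by the cash box, is not meant): round body 33 mm in diameter up to 62 mm, then a narrow black cap and rubber bulb to 102 mm. Origin: centre of the underside; z up. 70 g.
- tin: Low round pin tin with a flat lid, 66 mm in diameter, 25 mm high, standing beside the organiser (like tins far back on the counter are not meant). Origin: centre of the underside; z up. 70 g.
- stamp_holder: Fixed grey organiser block, 96 mm square, 30 mm high, one cork-floored well in its middle with a 4 mm rim bevel. Origin: centre of the block's underside, 4 mm above the counter; z up. Well: small rectangle, 35 mm (x) by 61 mm (y), floor 16 mm above the origin. Four such blocks stand two by two, 98 mm between centres, in any order, in a low dark wooden tray.
- label_holder: Fixed grey organiser block, 96 mm square, 30 mm high, one cork-floored well in its middle with a 4 mm rim bevel. Origin: centre of the block's underside, 4 mm above the counter; z up. Well: large rectangle, 45 mm (x) by 79 mm (y), floor 16 mm above the origin.
- bottle_holder: Fixed grey organiser block, 96 mm square, 30 mm high, one cork-floored well in its middle with a 4 mm rim bevel. Origin: centre of the block's underside, 4 mm above the counter; z up. Well: small circle, 42 mm in diameter, floor 8 mm above the origin.
- tin_holder: Fixed grey organiser block, 96 mm square, 30 mm high, one cork-floored well in its middle with a 4 mm rim bevel. Origin: centre of the block's underside, 4 mm above the counter; z up. Well: large circle, 75 mm in diameter, floor 18 mm above the origin.
- calculator: Bystander: grey desk calculator, 120 mm (x) by 70 mm (y), 16 mm high, lying loose between the organiser and the robot. Origin: centre of the underside. To be left where it is.
- stapler: Bystander: black stapler, 155 mm (x) by 41 mm (y), 43 mm high, standing loose between the organiser and the robot. Origin: centre of the underside. To be left where it is.
Not all that is in view belongs to the job. Leave any green or red look-alike of the tin alone.

How it is judged (in metres and radians):
At the end, for the whole second after the job is handed in: Stamp, label block, dropper bottle and pin tin each stand upright (within 0.1 rad) on the floor of the matching well (centre within 9 mm of the well's centre, underside within 4 mm of the well's floor), released and at rest; the calculator and the stapler are within 30 mm of where they stood (horizontal distance between stamp and stamp_holder below 0.009 m and z of stamp in the frame of stamp_holder between 0.012 and 0.02 m and angle between each of stamp, label_block, bottle, tin's own z axis and vertical below 0.1 rad and linear speed of each of stamp, label_block, bottle, tin below 0.02 m/s and angular speed of each of stamp, label_block, bottle, tin below 0.2 rad/s and contact force between each of stamp, label_block, bottle, tin and the fingers below 0.1 N and horizontal distance between label_block and label_holder below 0.009 m and z of label_block in the frame of label_holder between 0.012 and 0.02 m and horizontal distance between bottle and bottle_holder below 0.009 m and z of bottle in the frame of bottle_holder between 0.004 and 0.012 m and horizontal distance between tin and tin_holder below 0.009 m and z of tin in the frame of tin_holder between 0.014 and 0.022 m and distance of each of calculator, stapler from where it was at the start of the episode below 0.03 m); the robot touches nothing.
It fails at once if the calculator or the stapler is shifted by more than 30 mm (distance of any of calculator, stapler from where it was at the start of the episode above 0.03 m).
It also fails if it takes over 106 s, if anything falls off the work surface, if the arm or the gripper's body presses on something with over 40 N, if the wrist force passes 120 N, or if a joint passes its speed limit or range.

## Robot

A 7-joint arm with a two-finger parallel gripper is mounted at the origin on a cart in front of the work surface, level with it; the furniture and walls round the work are solid. World frame = base frame: x ahead of the robot, y to its left, z up, the work surface at z = 0. Lengths are in m, angles in degrees, forces in N, time in s.
With the tool pointing down it reaches from about 0.425 to 0.95 m from the base axis. Payload 4.7 kg.
Tool frame: the origin (TCP) lies midway between the tips of the shut fingers; the grasp point (between the pads) lies 19 mm behind it; z points along the fingers, y is the line along which they close (so a half turn about z gives the same grasp; the last joint's range is limited). The gripper opens to 87 mm and grips with 3 to 60 N. Pads are 19 mm wide; open, the fingers measure 117 mm over their backs; the gripper's body (75 mm by 190 mm) begins 51 mm behind the grasp point.
Start: joints at [68.188, 26.849, -2.785, 87.806, 1.381, 65.374, -4.715], TCP at [0.233, -0.634, 0.223] pointing down, gripper open.
Joint ranges: [-148.3, 148.3], [-19.14, 114.17], [-79.39, 73.82], [5.75, 140.21], [-59.74, 239.74], [12.07, 113.84], [-152.46, 152.46]. Speed limits (degrees/s): [147.25, 147.25, 180, 180, 180, 180, 180].

## Interface

Orientations are given as a 3x3 rotation matrix whose columns are the frame's x, y, z axes.
In Python, from bench import robot gives the robot as it stands.
- The arm moves only by the tool apply_moves, never from a script. Its argument "moves" is a list of rows, each an object with "jaw": the opening, from 0 (shut) to 1 (fully open); "linear": the shift along the tool's x, y, z in fractions of the full range, 1 being 100 cm, a list of three; "yaw": the turn about the tool's z in fractions of the full range, 1 being 180 degrees. A call has 1 to 5 rows; each row is the pose to reach, as a shift and turn from the pose commanded when the call began, along the tool's axes at that moment; what a row does not reach only later rows make up. A row lasts 1/8 s, in which the tool goes at most 62.5 mm and 10.7 degrees, less where a joint would pass 70% of its speed; a pose out of reach is approached as far as the arm can. A shift or turn number past 1, either way, is cut back to 1. A call with a gripper value outside its range is refused whole. The fingers move at their own pace and stop on an object; "force" is the grip in N (left out, the last holds). Time passes only in rows, so rows that repeat a pose let the fingers close. It gives the time, the measured TCP pose, the force, the opening and the grip force at its end, in the units of the state.
- robot.get_obs(): the state, without advancing time (a new reading comes with each control period).
- robot.snapshot(name): name is "scene" or "top" or "wrist"; returns a dict with "pixels" (400x640x3 uint8, red, green, blue), "mtx" (3x3 intrinsics, pixels), "R" (3x3) and "t" (3): a world point X has camera coordinates R X + t; the wrist camera has in their place "mount" (4x4, takes a point from camera to tool coordinates, whose origin is the TCP and whose axes are the flange's). Camera axes: x right, y down, z forward; pixel columns grow to the right and rows downward; lengths in m; the calibration is good to about 2 mm. A picture is of the moment at which its call begins: read the wrist's pose just before it. There is no depth.
- robot.sign_off(): hands the job in; it is judged then, once.
The state is a dict: "time_s": time; "joint_pos": joint angles; "qd": joint speeds; "joint_efforts": joint torques, N m; "ee_pos": TCP position; "ee_rot": TCP orientation; "contact_force": force on the tool from outside, world axes, zero at the start; "moment": the same for the moment, N m; "width": opening from 0.0 (shut) to 1.0 (fully open); "finger_force": force on a finger pad.
Only numpy, scipy, OpenCV 4.12 (cv2) and the standard library are available. Lean on these libraries where they do the work, as an engineer would, in place of code of your own. Each camera call takes 0.05 s, during which the arm holds its last target. There are 200 camera calls.

## Working session

There is one attempt and no reset: what is moved stays moved. The work goes in short steps, Python scripts to look and compute and a tool call to move; the robot and the scene stay as the last step left them, time stands still between calls to the robot, and variables do not carry over. Pictures are saved under pics/ and viewed, at most 14 in all, crops included, and the job is handed in when it is done.

Besides the shell and the picture viewer there is one more tool, called after ">>>" as name(argument=value, ...), one argument or row to a line, values as JSON. apply_moves: Moves the arm, as the interface text tells. Its arguments: {"type":"object","properties":{"moves":{"type":"array","items":{"type":"object","properties":{"jaw":{"type":"number"},"linear":{"type":"array","items":{"type":"number"}},"yaw":{"type":"number"}}}},"force":{"type":"number"}},"required":["moves"]}

```bash
mkdir -p pics; ls; cat > h.py <<'E'
import numpy as np, cv2
from bench import robot
def snap(n,f=None):
    o=robot.get_obs(); s=robot.snapshot(n); p=np.array(s["pixels"]); 
    if "mount" in s:
        M=np.array(s["mount"]); R=np.array(o["ee_rot"]); C=R@M[:3,3]+np.array(o["ee_pos"]); Rw=R@M[:3,:3]
    else:
        Rw=np.array(s["R"]).T; C=-Rw@np.array(s["t"])
    if f: cv2.imwrite("pics/"+f,p[:,:,::-1])
    return p,np.array(s["mtx"]),Rw,C
def ray(v,uv,z):
    p,K,Rw,C=v; d=Rw@np.linalg.inv(K)@np.array([uv[0],uv[1],1.]); return C+d*(z-C[2])/d[2]
def tri(vs,uvs):
    A=np.zeros((3,3));b=np.zeros(3)
    for v,uv in zip(vs,uvs):
        d=v[2]@np.linalg.inv(v[1])@np.array([uv[0],uv[1],1.]);d/=np.linalg.norm(d);P=np.eye(3)-np.outer(d,d);A+=P;b+=P@v[3]
    return np.linalg.solve(A,b)
def proj(v,X):
    c=v[2].T@(np.array(X)-v[3]); q=v[1]@c; return q[:2]/q[2]
E
python3 - <<'E'
from h import *
np.set_printoptions(precision=3,suppress=True)
for n in("scene","top","wrist"):
    v=snap(n,n+"0.png");print(n,v[1][0,0],v[2].tolist(),v[3])
    np.savez(n+"0.npz",*v)
o=robot.get_obs();print(o)
E
```

```text
pics
scene 456.20540999386685 [[0.5606487202875701, -0.3660869469966985, 0.7427337071107967], [-0.8278597932711003, -0.2672204581537094, 0.4931950825274447], [0.017921359464093047, -0.8913885650953564, -0.45288547215847036]] [-0.366 -0.535  0.576]
top 414.58619192648797 [[-0.0007472446009721618, -0.9891877602122031, 0.14665270768680613], [-0.9999150124509065, 0.002647897458986289, 0.012765442191762006], [-0.013015740501824753, -0.14663070512485502, -0.9891056701959491]] [0.298 0.053 1.305]
wrist 297.5984682911556 [[0.3455156635876071, -0.9083101533375342, -0.2357786919116263], [-0.9384121213076173, -0.3347721943759835, -0.08550010792756028], [-0.001271533936295877, 0.2507992089633277, -0.968038294689221]] [ 0.296 -0.61   0.382]
{'time_s': 0.15, 'joint_pos': array([68.189, 26.888, -2.782, 87.856,  1.381, 65.375, -4.715]), 'qd': array([ 0.025, -0.093,  0.026, -0.259, -0.003, -0.061,  0.022]), 'joint_efforts': array([  0.002, -50.842,  -0.081, -23.642,  -0.061,   0.036,   0.   ]), 'ee_pos': array([ 0.232, -0.633,  0.222]), 'ee_rot': array([[ 0.939,  0.345, -0.001],
       [ 0.345, -0.939,  0.001],
       [-0.   , -0.001, -1.   ]]), 'contact_force': array([0.64 , 0.656, 0.875]), 'moment': array([-0.019,  0.037,  0.019]), 'finger_force': 0.0, 'width': 1.00711044875451}
```

View pics/top0.png

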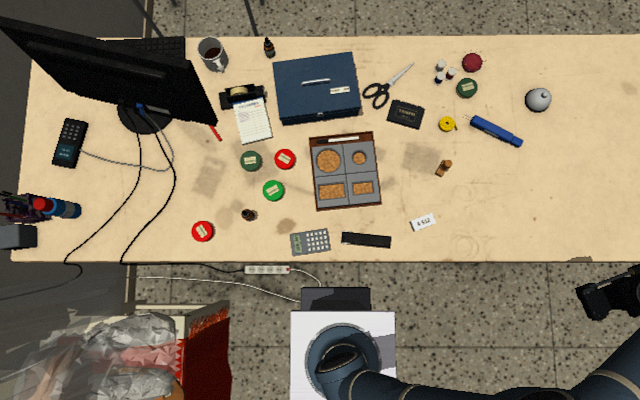

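View pics/scene0.png

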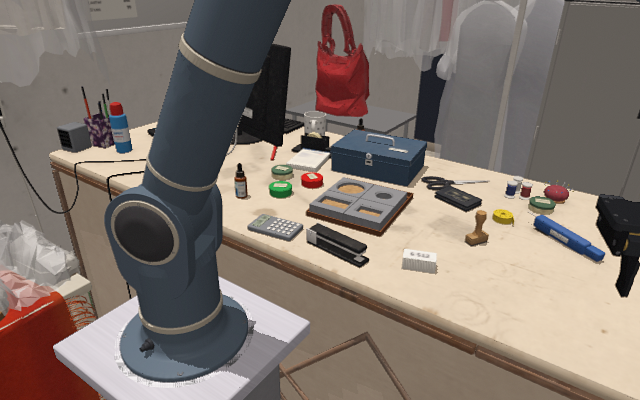

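Top view: stamp (443,168), labels (423,222), bottle (249,214; look-alike at the back 269,47). Tin candidates are dark green (250,160), red (285,158), bright green (273,190), red (203,231) and dark green far back (467,88). The organiser is at (345,172), the calculator at (310,241) and the stapler at (366,240). I'll check the tins in a close crop.

```bash
python3 - <<'E'
from h import *
t=cv2.imread("pics/top0.png");s=cv2.imread("pics/scene0.png")
a=cv2.resize(t[130:250,190:390],(800,480),interpolation=cv2.INTER_CUBIC)
cv2.imwrite("pics/c1.png",a)
b=cv2.resize(s[150:220,220:420],(800,280),interpolation=cv2.INTER_CUBIC)
c=cv2.resize(t[70:110,400:500],(800,320),interpolation=cv2.INTER_CUBIC)
cv2.imwrite("pics/c2.png",np.vstack([b,c]))
E
```

```text
(no output)
```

View pics/c1.png

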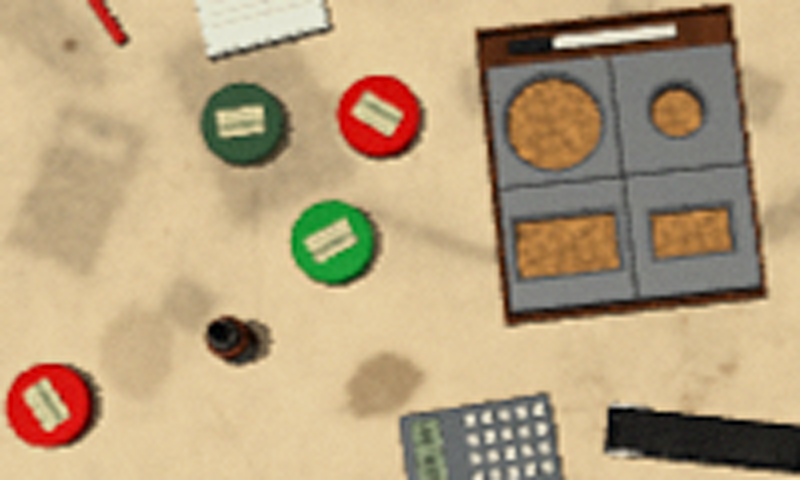

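View pics/c2.png

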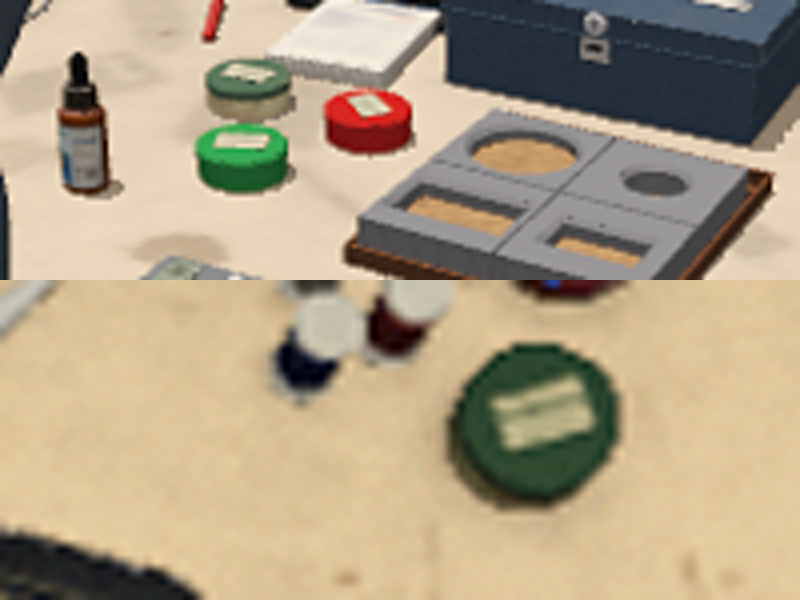

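The tin is the dark-green lid on a cream body beside the organiser, top (250,160), because the bright green and red ones are one colour all over. The wells seen in the top view are tin (328,161), bottle (359,158), labels (331,190) and stamp (362,188).

```bash
cat > m.py <<'E'
from h import *
np.set_printoptions(precision=4,suppress=True)
def ld(n): z=np.load(n+"0.npz");return [z[k] for k in z]
T=ld("top");S=ld("scene")
def blobs(v,lo,hi,roi,mn=15,erode=0):
    x0,y0,x1,y1=roi;h=cv2.cvtColor(np.ascontiguousarray(v[0]),cv2.COLOR_RGB2HSV)
    m=cv2.inRange(h,lo,hi)[y0:y1,x0:x1]
    m=cv2.morphologyEx(m,cv2.MORPH_CLOSE,np.ones((3,3),np.uint8))
    cs,_=cv2.findContours(m,cv2.RETR_EXTERNAL,cv2.CHAIN_APPROX_NONE)
    out=[]
    for c in cs:
        c=c+[x0,y0]
        if cv2.contourArea(c)>=mn: out.append((cv2.contourArea(c),cv2.minAreaRect(c.astype(np.float32)),c))
    return sorted(out,key=lambda b:-b[0])
E
python3 - <<'E'
from m import *
def show(n,bs):
    for a,r,c in bs[:6]: print(n,a,np.array(r[0]),np.array(r[1]),round(r[2],1))
    return bs
show("tinT",blobs(T,(60,60,20),(95,255,140),(235,145,268,178)))
show("tinS",blobs(S,(60,60,20),(95,255,255),(268,160,297,182)))
show("orgT grey",blobs(T,(90,5,60),(125,70,170),(305,130,385,215)))
show("wellsT",blobs(T,(8,90,90),(22,255,255),(312,143,382,208)))
show("wellsS",blobs(S,(8,90,90),(22,255,255),(310,175,412,225)))
show("lblT",blobs(T,(0,0,190),(180,40,255),(405,208,440,236)))
show("lblS",blobs(S,(0,0,190),(180,40,255),(395,240,445,278)))
show("stT",blobs(T,(5,120,20),(20,255,200),(430,155,458,182)))
show("stS",blobs(S,(5,100,20),(20,255,220),(460,205,494,250)))
show("botT",blobs(T,(0,0,0),(180,255,70),(238,202,262,224)))
show("botS",blobs(S,(0,0,0),(180,255,60),(230,160,252,202)))
for k,z in dict(tin=(250.5,160.5,.025)).items(): print(ray(T,z[:2],z[2]))
def px(v,r,f):
    x0,y0,x1,y1=r; return cv2.resize(v[0][y0:y1,x0:x1],None,fx=f,fy=f,interpolation=cv2.INTER_CUBIC)[:,:,::-1]
A=px(T,(405,145,465,235),6);B=px(S,(395,195,500,280),4)
im=np.zeros((540,800,3),np.uint8);im[:540,:360]=A;im[:340,370:790]=B
cc=px(S,(225,155,255,205),4);im[340:540,370:490]=cc
im[340:500,500:628]=px(T,(236,200,268,240),4)
cv2.imwrite("pics/c3.png",im)
E
```

```text
tinT 264.5 [249.9 160.3] [18.3358 18.3358] 63.4
tinS 45.5 [279.1 171.8] [15.2053  6.7082] 26.6
wellsT 383.5 [328.  160.5] [21. 22.] 90.0
wellsT 313.0 [331.1386 190.8862] [13.9305 25.1744] 84.3
wellsT 179.5 [362.2927 187.6341] [10.8223 19.2151] 83.7
wellsT 97.0 [359. 158.] [11.3137 11.3137] 45.0
wellsT 39.5 [372.5473 193.5338] [25.9232 51.614 ] 35.5
wellsS 135.0 [350.5 188.5] [ 7. 25.] 90.0
wellsS 90.0 [334.4412 203.2353] [25.2237  4.6082] 14.0
wellsS 37.5 [368.9192 212.2962] [20.3477  2.8943] 15.3
wellsS 25.5 [399.1924 209.9369] [ 4.9426 39.6529] 38.2
lblT 225.5 [423.2069 221.5172] [11.5131 22.2834] 68.2
lblS 279.5 [419.7399 254.82  ] [33.9411  9.6167] 8.1
stT 127.5 [443.6847 167.1769] [ 9.7987 18.7292] 29.7
stS 349.0 [476.5 227. ] [34. 21.] 90.0
botT 85.5 [248. 215.] [10. 12.] 90.0
botS 51.5 [239.0588 170.2353] [14.0671  6.791 ] 76.0
[0.616 0.287 0.025]
```

View pics/c3.png

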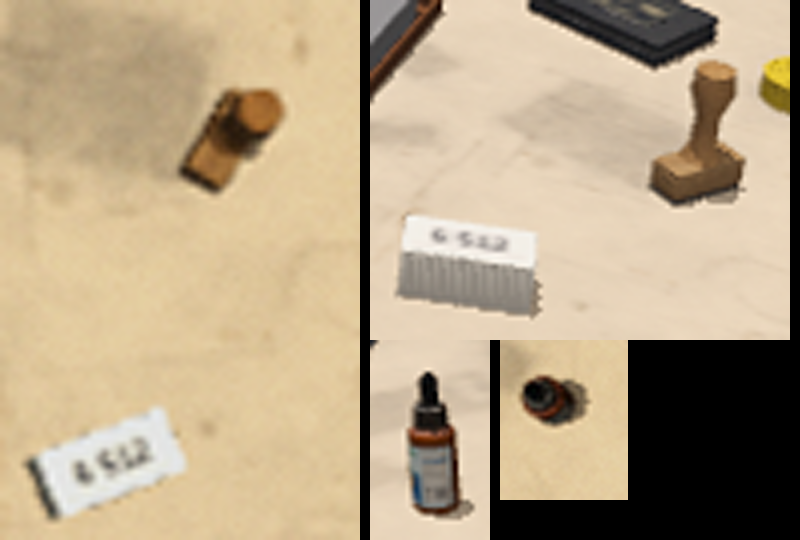

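The crop shows the stamp, labels and bottle clearly. The stamp's handle top is at T(448.7,163.3)/S(481.5,213), the label top centre at T(423.2,221.5)/S(420,255), and the bulb tip at T(245,212)/S(239.7,164).

```bash
python3 - <<'E'
from m import *
P=dict(stamp=((448.7,163.3),(481.5,212.8),.085),label=((423.2,221.5),(420,255),.03),bottle=((245,212),(239.7,164),.102),tin=((250.4,160.7),(282.5,169.3),.025),tinwell=((328.7,161),(351.2,188.2),.034),bwell=((359,158),(383.7,195.3),.034),
lwell=((331.7,190.8),(333.5,202.3),.034),swell=((362.8,187.6),(369,212.),.034))
for k,(a,b,z) in P.items(): print(k,"tri",tri((T,S),(a,b)),"rayT",ray(T,a,z),"rayS",ray(S,b,z))
# axis directions from top
def ang(p,q,z): 
    d=ray(T,q,z)-ray(T,p,z); return np.degrees(np.arctan2(d[1],d[0])),np.hypot(*d[:2])
for n,bl,z in(("label",blobs(T,(0,0,190),(180,40,255),(405,208,440,236))[0],.03),("lwell",blobs(T,(8,90,90),(22,255,255),(312,143,382,208))[1],.02),("swell",blobs(T,(8,90,90),(22,255,255),(312,143,382,208))[2],.02)):
    b=cv2.boxPoints(bl[1]);print(n,[ang(b[i],b[(i+1)%4],z) for i in range(2)])
q=lambda x,y:(405+x/6,145+y/6)
print("stamp foot edge",ang(q(180,170),q(215,192),.022),ray(T,q(180,170),.022),ray(T,q(215,192),.022))
print("label edge",ang(q(53,518),q(187,462),.03))
c=lambda x,y:(190+x/4,130+y/4)
print("org",ang(c(478,30),c(508,322),.02),ang(c(508,322),c(765,293),.02),ang(c(478,30),c(730,8),.02))
E
```

```text
stamp tri [ 0.5912 -0.322   0.0796] rayT [ 0.5901 -0.3207  0.085 ] rayS [ 0.5804 -0.324   0.085 ]
label tri [ 0.4204 -0.2513  0.0303] rayT [ 0.4202 -0.2509  0.03  ] rayS [ 0.4212 -0.2514  0.03  ]
bottle tri [0.4425 0.2864 0.098 ] rayT [0.4422 0.2854 0.102 ] rayS [0.4356 0.2796 0.102 ]
tin tri [0.6173 0.2867 0.0214] rayT [0.6153 0.2873 0.025 ] rayS [0.6122 0.2802 0.025 ]
tinwell tri [0.6125 0.0383 0.0305] rayT [0.6112 0.039  0.034 ] rayS [0.6068 0.0341 0.034 ]
bwell tri [ 0.6212 -0.0572  0.0333] rayT [ 0.6204 -0.0563  0.034 ] rayS [ 0.6209 -0.0585  0.034 ]
lwell tri [0.5161 0.0309 0.0299] rayT [0.5161 0.03   0.034 ] rayS [0.5086 0.0273 0.034 ]
swell tri [ 0.527  -0.0673  0.0279] rayT [ 0.5259 -0.0667  0.034 ] rayS [ 0.5171 -0.0724  0.034 ]
label [(np.float64(-68.431637173498), np.float64(0.0693696946452072)), (np.float64(-160.437464305653), np.float64(0.035131375956188704))]
lwell [(np.float64(-84.37668096161143), np.float64(0.07933851868315941)), (np.float64(-174.91287511651421), np.float64(0.04440630598243394))]
swell [(np.float64(-83.73755979190075), np.float64(0.060552372890006013)), (np.float64(-174.8684428510055), np.float64(0.03450573529152824))]
stamp foot edge (np.float64(-123.63246912680616), np.float64(0.021354679126795523)) [ 0.573  -0.2956  0.022 ] [ 0.5612 -0.3133  0.022 ]
label edge (np.float64(-67.63593686058499), np.float64(0.07509260799910204))
org (np.float64(-174.17652744426056), np.float64(0.2370918013470788)) (np.float64(-83.6496302156183), np.float64(0.20202793618975698)) (np.float64(-85.11130827925375), np.float64(0.20280901551903832))
```

The rows are not in the units I measure in: shifts go in shares of 100 cm and turns go in shares of 180 degrees. I convert before sending: 27 cm / 100 = 0.27, 21.5 cm / 100 = 0.215, -50 degrees / 180 = -0.2778.

>>> apply_moves(
  moves=[
    {"jaw": 1, "linear": [0.05, -0.02, 0], "yaw": -0.0556},
    {"jaw": 1, "linear": [0.105, -0.04, 0], "yaw": -0.1111},
    {"jaw": 1, "linear": [0.16, -0.06, 0], "yaw": -0.1667},
    {"jaw": 1, "linear": [0.215, -0.08, 0], "yaw": -0.2222},
    {"jaw": 1, "linear": [0.27, -0.1, 0], "yaw": -0.2778},
  ],
  force=20,
)

```text
time_s: 0.78
ee_pos: [0.4527, -0.4454, 0.2224]
ee_rot: [[0.334, 0.942, -0.0], [0.942, -0.334, -0.0], [-0.0, -0.0, -1.0]]
contact_force: [0.7, -0.8, -0.6]
width: 0.998
finger_force: 0.0
```

```bash
cat >> h.py <<'E'
def go(x,y,z,phi,o=None):
    o=o or robot.get_obs();R=np.array(o["ee_rot"]);p=np.array(o["ee_pos"])
    f=np.degrees(np.arctan2(R[1,0],R[0,0])); d=R.T@(np.array([x,y,z])-p)*100
    print("t",round(o["time_s"],2),"pos",p.round(4),"phi",round(f,2),"w",round(o["width"],3),"F",round(o["finger_force"],1),"j7",np.round(o["joint_pos"][6]),"-> lin cm",d.round(2),"yaw",round((f-phi+180)%360-180,1))
E
python3 - <<'E'
from h import *
go(.590,-.321,.2,80)
E
```

```text
t 0.78 pos [ 0.4527 -0.4454  0.2224] phi 70.47 w 0.998 F 0.0 j7 14.0 -> lin cm [16.31  8.78  2.24] yaw -9.5
```

To row units: 16.3 cm / 100 = 0.163, 14 cm / 100 = 0.14, -9.5 degrees / 180 = -0.0528.

>>> apply_moves(
  moves=[
    {"jaw": 1, "linear": [0.05, 0.027, 0], "yaw": -0.0278},
    {"jaw": 1, "linear": [0.1, 0.054, 0], "yaw": -0.0528},
    {"jaw": 1, "linear": [0.14, 0.076, 0], "yaw": -0.0528},
    {"jaw": 1, "linear": [0.163, 0.088, 0], "yaw": -0.0528},
    {"jaw": 1, "linear": [0.163, 0.088, 0], "yaw": -0.0528},
  ],
)

```text
time_s: 1.4
ee_pos: [0.5911, -0.3206, 0.2221]
ee_rot: [[0.175, 0.985, 0.0], [0.985, -0.175, 0.002], [0.002, -0.0, -1.0]]
contact_force: [0.7, 0.1, -0.6]
width: 1.001
finger_force: 0.0
```

```bash
python3 - <<'E'
from h import *
go(.590,-.321,.2,80)
v=snap("wrist","w1.png");np.savez("w1.npz",*v)
print(v[3],proj(v,(.59,-.321,.085)),proj(v,(.42,-.251,.03)))
E
```

```text
t 1.4 pos [ 0.5911 -0.3206  0.2221] phi 79.93 w 1.001 F 0.0 j7 6.0 -> lin cm [-0.07 -0.1   2.21] yaw -0.1
[ 0.60257273 -0.25364708  0.38286458] [321.81040427 191.17189666] [168.71835287 147.92963754]
```

View pics/w1.png

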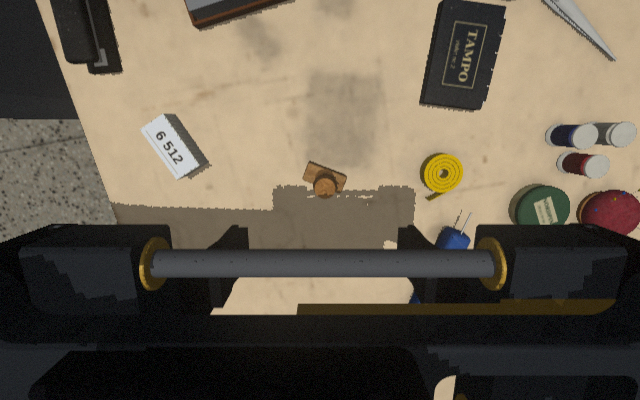

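Wrist view: handle top at about (324,188), foot back edge from (308,161) to (346,178), label block at (175,147).

```bash
python3 - <<'E'
from m import *
z=np.load("w1.npz");v=[z[k] for k in z]
c=cv2.resize(v[0][150:210,290:360],None,fx=8,fy=8,interpolation=cv2.INTER_CUBIC)[:,:,::-1]
cv2.imwrite("pics/c4.png",c)
for a,r,cc in blobs(v,(0,0,170),(180,30,255),(130,105,215,185))[:2]:
    b=cv2.boxPoints(r);w=[ray(v,q,.03) for q in b];print(a,ray(v,r[0],.03),[ (np.hypot(*(w[i+1]-w[i])[:2]),np.degrees(np.arctan2(*(w[i+1]-w[i])[1::-1]))) for i in range(2)])
    print(tri((T,v),((423.2,221.5),r[0])))
E
```

```text
1666.0 [ 0.4208 -0.2498  0.03  ] [(np.float64(0.034232096371973116), np.float64(21.930541796618968)), (np.float64(0.06923581478902938), np.float64(-68.94315801955487))]
[ 0.4204 -0.2504  0.0298]
```

View pics/c4.png

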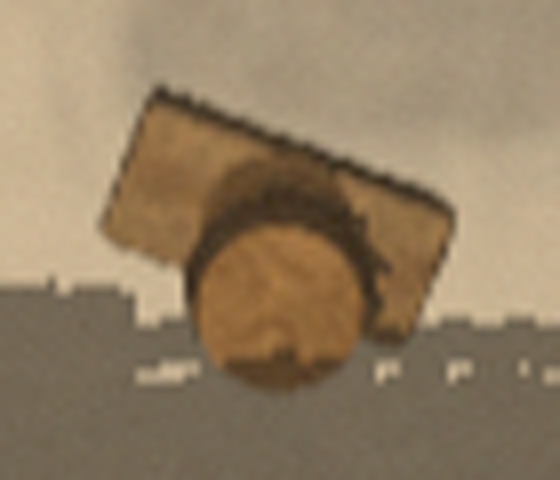

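Crop: handle top centre (324.8,188.1), foot corners from crop. The label block agrees at (0.4206,-0.250), z 0.0298.

```bash
python3 - <<'E'
from m import *
z=np.load("w1.npz");v=[z[k] for k in z]
h=(324.7,188.1)
print(ray(v,h,.085),tri((T,v),((448.7,163.3),h)))
q=[ray(v,(290+x/8,150+y/8),.022) for x,y in((157,97),(450,215),(405,340),(102,228))]
print(np.mean(q,0)); 
for i in range(4):
    d=q[(i+1)%4]-q[i];print(np.hypot(*d[:2]),np.degrees(np.arctan2(d[1],d[0])))
E
```

```text
[ 0.5935 -0.3183  0.085 ] [ 0.5927 -0.3219  0.0759]
[ 0.5941 -0.3191  0.022 ]
0.04833730276977126 -32.05605281394303
0.020794739278517115 -118.55725131122539
0.05009782762961758 149.30355566926394
0.021949863028433582 56.69777859928876
```

To row units: 17.6 cm / 100 = 0.176, 0.23 cm / 100 = 0.0023.

>>> apply_moves(
  moves=[
    {"jaw": 1, "linear": [0.0023, 0.0022, 0.05], "yaw": 0},
    {"jaw": 1, "linear": [0.0023, 0.0022, 0.1], "yaw": 0},
    {"jaw": 1, "linear": [0.0023, 0.0022, 0.14], "yaw": 0},
    {"jaw": 1, "linear": [0.0023, 0.0022, 0.176], "yaw": 0},
    {"jaw": 1, "linear": [0.0023, 0.0022, 0.176], "yaw": 0},
  ],
)

```text
time_s: 2.08
ee_pos: [0.5883, -0.323, 0.0435]
ee_rot: [[0.182, 0.983, -0.007], [0.983, -0.182, 0.002], [0.0, -0.007, -1.0]]
contact_force: [-0.5, 0.2, -0.2]
width: 1.002
finger_force: 0.0
```

>>> apply_moves(
  moves=[
    {"jaw": 0, "linear": [0, 0, 0], "yaw": 0},
    {"jaw": 0, "linear": [0, 0, 0], "yaw": 0},
    {"jaw": 0, "linear": [0, 0, 0], "yaw": 0},
    {"jaw": 0, "linear": [0, 0, 0], "yaw": 0},
    {"jaw": 0, "linear": [0, 0, 0], "yaw": 0},
  ],
  force=15,
)

```text
time_s: 2.7
ee_pos: [0.5924, -0.3214, 0.0469]
ee_rot: [[0.179, 0.984, 0.0], [0.984, -0.179, -0.0], [-0.0, 0.0, -1.0]]
contact_force: [-0.1, 0.6, -0.2]
width: 0.52
finger_force: 0.0
```

To row units: 0.28 cm / 100 = 0.0028, 0.1 cm / 100 = 0.001.

>>> apply_moves(
  moves=[
    {"jaw": 0.4, "linear": [0.0028, 0.001, 0], "yaw": 0},
    {"jaw": 0, "linear": [0.0028, 0.001, 0], "yaw": 0},
    {"jaw": 0, "linear": [0.0028, 0.001, 0], "yaw": 0},
    {"jaw": 0, "linear": [0.0028, 0.001, 0], "yaw": 0},
    {"jaw": 0, "linear": [0.0028, 0.001, 0], "yaw": 0},
  ],
)

```text
time_s: 3.32
ee_pos: [0.5937, -0.3189, 0.0465]
ee_rot: [[0.18, 0.984, -0.0], [0.984, -0.18, -0.0], [-0.0, -0.0, -1.0]]
contact_force: [0.8, 0.2, 0.4]
width: 0.268
finger_force: 14.9
```

>>> apply_moves(
  moves=[
    {"jaw": 0, "linear": [0, 0, 0], "yaw": 0},
    {"jaw": 0, "linear": [0, 0, 0], "yaw": 0},
  ],
)

```text
time_s: 3.58
ee_pos: [0.5937, -0.3189, 0.0465]
ee_rot: [[0.18, 0.984, -0.0], [0.984, -0.18, -0.0], [-0.0, -0.0, -1.0]]
contact_force: [0.6, 0.3, -0.3]
width: 0.268
finger_force: 14.9
```

To row units: 17 cm / 100 = 0.17, 13 cm / 100 = 0.13, 38 degrees / 180 = 0.2111.

>>> apply_moves(
  moves=[
    {"jaw": 0, "linear": [0, 0, -0.05], "yaw": 0},
    {"jaw": 0, "linear": [0.03, -0.014, -0.09], "yaw": 0.0444},
    {"jaw": 0, "linear": [0.08, -0.038, -0.1], "yaw": 0.1},
    {"jaw": 0, "linear": [0.13, -0.062, -0.1], "yaw": 0.1556},
    {"jaw": 0, "linear": [0.17, -0.081, -0.1], "yaw": 0.2111},
  ],
)

```text
time_s: 4.2
ee_pos: [0.5441, -0.1346, 0.147]
ee_rot: [[0.75, 0.662, 0.001], [0.662, -0.75, 0.0], [0.001, 0.0, -1.0]]
contact_force: [0.2, -0.1, -0.3]
width: 0.263
finger_force: 14.9
```

```bash
python3 - <<'E'
from h import *
go(.526,-.067,.147,79.6-53)
E
```

```text
t 4.2 pos [ 0.5441 -0.1346  0.147 ] phi 41.42 w 0.263 F 14.9 j7 -46.0 -> lin cm [ 3.11 -6.27  0.  ] yaw 14.8
```

To row units: -6.2 cm / 100 = -0.062, 3.1 cm / 100 = 0.031, 14.8 degrees / 180 = 0.0822.

>>> apply_moves(
  moves=[
    {"jaw": 0, "linear": [0.015, -0.03, 0], "yaw": 0.0444},
    {"jaw": 0, "linear": [0.031, -0.062, 0], "yaw": 0.0822},
    {"jaw": 0, "linear": [0.031, -0.062, 0], "yaw": 0.0822},
    {"jaw": 0, "linear": [0.031, -0.062, 0], "yaw": 0.0822},
  ],
)

```text
time_s: 4.7
ee_pos: [0.5269, -0.0708, 0.1467]
ee_rot: [[0.892, 0.452, 0.001], [0.452, -0.892, -0.001], [0.0, 0.001, -1.0]]
contact_force: [0.1, -0.1, -1.3]
width: 0.26
finger_force: 14.9
```

```bash
python3 - <<'E'
from m import *
go(.526,-.067,.147,26.6)
v=snap("wrist","w2.png");np.savez("w2.npz",*v)
for n,z in(("tin",(.6115,.0385)),("bot",(.6205,-.057)),("lab",(.516,.030)),("st",(.526,-.067))): print(n,proj(v,(*z,.034)))
E
```

```text
t 4.7 pos [ 0.5269 -0.0708  0.1467] phi 26.88 w 0.26 F 14.9 j7 -66.0 -> lin cm [ 0.09 -0.38 -0.03] yaw 0.3
tin [252.0278  51.8233]
bot [356.8797  96.0328]
lab [218.813  157.9281]
st [318.3296 195.0513]
```

View pics/w2.png

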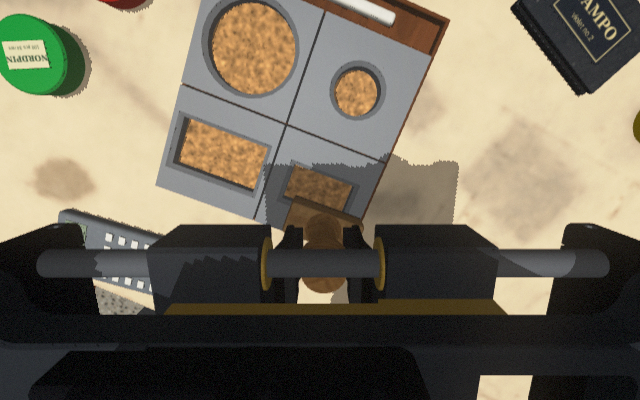

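The wrist view shows all wells: bottle ring about (357,90), tin (252,47), labels (222,152), and the stamp's foot edge parallel to its well. I'll measure the rims.

```bash
cat >> m.py <<'E'
def wells(v,roi,zc,show=True):
    """light-grey top plate; holes in it = rims at z .034"""
    x0,y0,x1,y1=roi;h=cv2.cvtColor(np.ascontiguousarray(v[0]),cv2.COLOR_RGB2HSV)
    cork=cv2.inRange(h,(8,100,60),(22,255,255));
    out=[]
    cs,_=cv2.findContours(cork[y0:y1,x0:x1],cv2.RETR_EXTERNAL,cv2.CHAIN_APPROX_NONE)
    for c in cs:
        c=c+[x0,y0]
        if cv2.contourArea(c)<400: continue
        r=cv2.minAreaRect(c.astype(np.float32));b=cv2.boxPoints(r);w=[ray(v,q,zc) for q in b]
        print(np.array(r[0]),np.array(r[1]),"world",ray(v,r[0],zc)[:2],[(round(float(np.hypot(*(w[i+1]-w[i])[:2])),4),round(float(np.degrees(np.arctan2(*(w[i+1]-w[i])[1::-1]))),1)) for i in range(2)])
E
python3 - <<'E'
from m import *
z=np.load("w2.npz");v=[z[k] for k in z]
wells(v,(160,0,400,195),.02)
c=cv2.resize(v[0][0:230,150:400],None,fx=2.4,fy=2.4,interpolation=cv2.INTER_CUBIC)[:,:,::-1]
g=cv2.cvtColor(np.ascontiguousarray(v[0]),cv2.COLOR_RGB2HSV)
for p in((300,60),(340,70),(335,95),(380,100),(175,150)): print(p,g[p[1],p[0]])
cv2.imwrite("pics/c5.png",c)
E
```

```text
[317.8647 189.5817] [60.5972 31.0147] world [ 0.5276 -0.0655] [(0.0311, 5.6), (0.0593, -83.5)]
[221.048  153.7055] [84.3867 44.1245] world [0.5171 0.0332] [(0.043, 0.4), (0.0773, -83.7)]
[355.5  92.5] [44.2719 42.3745] world [ 0.6243 -0.0553] [(0.0376, -45.7), (0.0386, -131.3)]
[253.   47.5] [91. 82.] world [0.6163 0.0431] [(0.0698, -63.0), (0.0733, -154.4)]
[356.2588   7.0811] [104.3413  32.7002] world [ 0.6853 -0.0229] [(0.0247, 2.2), (0.0877, -81.8)]
(300, 60) [113   6 158]
(340, 70) [113   9 111]
(335, 95) [ 15 119 109]
(380, 100) [105  13 121]
(175, 150) [150   3 100]
```

View pics/c5.png

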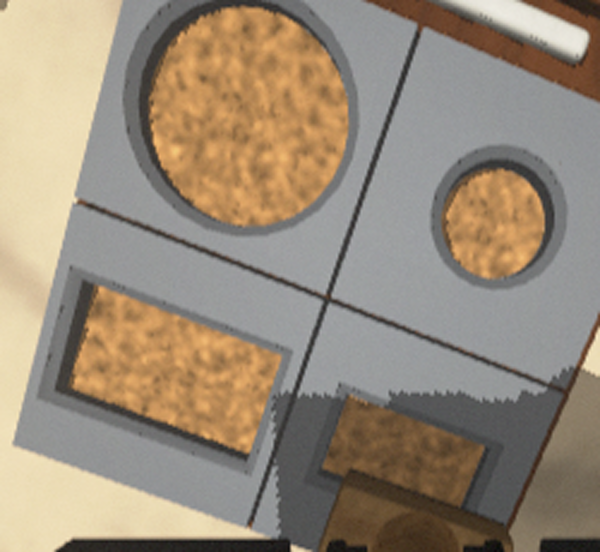

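```bash
python3 - <<'E'
from m import *
z=np.load("w2.npz");v=[z[k] for k in z]
f=lambda x,y:ray(v,(150+x/2.4,y/2.4),.034)[:2]
tin=f(240.5,119);bot=f(499,216.5);lab=f(162,372);cr=f(327,299)
print("tin",tin,"bot",bot,"lab",lab,"cross",cr)
print("seams",[np.degrees(np.arctan2(*(b-a)[::-1])) for a,b in((f(78,202),f(565,389)),(f(420,30),f(252,522)))])
a=np.radians(5.5);X=np.array([np.cos(a),np.sin(a)])*.049;Y=np.array([-np.sin(a),np.cos(a)])*.049
print("from cross: tin",cr+X+Y,"bot",cr+X-Y,"lab",cr-X+Y,"st",cr-X-Y)
t=ray(T,(345.6,174.5),.034);print("cross T c1",t, tri((T,v),((345.8,174.3),(286.3,124.6))))
E
```

```text
tin [0.6124 0.0406] bot [ 0.6251 -0.0555] lab [0.5179 0.0321] cross [ 0.5708 -0.0124]
seams [np.float64(-83.70456634297261), np.float64(-173.97185051247493)]
from cross: tin [0.6149 0.041 ] bot [ 0.6243 -0.0565] lab [0.5173 0.0316] st [ 0.5267 -0.0659]
cross T c1 [ 0.5677 -0.0137  0.034 ] [ 0.5699 -0.0133  0.0299]
```

```bash
python3 - <<'E'
from m import *
z=np.load("w2.npz");v=[z[k] for k in z]
f=lambda x,y:ray(v,(150+x/2.4,y/2.4),.1222)[:2]
a,b=f(348,473),f(510,527);d=b-a;print(a,b,np.hypot(*d),np.degrees(np.arctan2(d[1],d[0])))
n=np.array([d[1],-d[0]])/np.hypot(*d);print("centre",(a+b)/2+n*.013)
E
```

```text
[ 0.5378 -0.0455] [ 0.5441 -0.0915] 0.04639323968187538 -82.19529190197568
centre [ 0.528  -0.0703]
```

To row units: 5.3 cm / 100 = 0.053, 4 cm / 100 = 0.04, 1.5 degrees / 180 = 0.0083.

>>> apply_moves(
  moves=[
    {"jaw": 0, "linear": [0.0014, -0.0043, 0], "yaw": 0.0083},
    {"jaw": 0, "linear": [0.0014, -0.0043, 0.02], "yaw": 0.0083},
    {"jaw": 0, "linear": [0.0014, -0.0043, 0.04], "yaw": 0.0083},
    {"jaw": 0, "linear": [0.0014, -0.0043, 0.053], "yaw": 0.0083},
    {"jaw": 0, "linear": [0.0014, -0.0043, 0.053], "yaw": 0.0083},
  ],
)

```text
time_s: 5.38
ee_pos: [0.5253, -0.0659, 0.0926]
ee_rot: [[0.904, 0.427, -0.002], [0.427, -0.904, 0.0], [-0.002, -0.001, -1.0]]
contact_force: [0.2, -0.4, -0.3]
width: 0.269
finger_force: 14.9
```

To row units: 2.5 cm / 100 = 0.025, 2.1 cm / 100 = 0.021.

>>> apply_moves(
  moves=[
    {"jaw": 0, "linear": [0, 0, 0.007], "yaw": 0},
    {"jaw": 0, "linear": [0, 0, 0.014], "yaw": 0},
    {"jaw": 0, "linear": [0, 0, 0.021], "yaw": 0},
    {"jaw": 0, "linear": [0, 0, 0.025], "yaw": 0},
    {"jaw": 0, "linear": [0, 0, 0.025], "yaw": 0},
  ],
)

```text
time_s: 6.0
ee_pos: [0.5257, -0.0656, 0.0682]
ee_rot: [[0.904, 0.428, -0.001], [0.428, -0.904, 0.0], [-0.001, -0.0, -1.0]]
contact_force: [-0.7, -1.1, -0.0]
width: 0.267
finger_force: 14.9
```

To row units: 0.15 cm / 100 = 0.0015.

>>> apply_moves(
  moves=[
    {"jaw": 0, "linear": [0, 0, 0.0015], "yaw": 0},
    {"jaw": 0.6, "linear": [0, 0, 0.0015], "yaw": 0},
    {"jaw": 0.6, "linear": [0, 0, 0.0015], "yaw": 0},
    {"jaw": 0.6, "linear": [0, 0, 0.0015], "yaw": 0},
    {"jaw": 0.6, "linear": [0, 0, 0.0015], "yaw": 0},
  ],
)

```text
time_s: 6.62
ee_pos: [0.526, -0.0657, 0.0672]
ee_rot: [[0.904, 0.428, 0.0], [0.428, -0.904, -0.0], [0.0, 0.0, -1.0]]
contact_force: [0.0, -0.8, 0.2]
width: 0.572
finger_force: 0.0
```

To row units: -13 cm / 100 = -0.13, -9 cm / 100 = -0.09.

>>> apply_moves(
  moves=[
    {"jaw": 1, "linear": [0, 0, -0.01], "yaw": 0},
    {"jaw": 1, "linear": [0, 0, -0.04], "yaw": 0},
    {"jaw": 1, "linear": [0, 0, -0.09], "yaw": 0},
    {"jaw": 1, "linear": [0, 0, -0.13], "yaw": 0},
  ],
)

```text
time_s: 7.12
ee_pos: [0.5263, -0.0656, 0.1997]
ee_rot: [[0.904, 0.428, 0.002], [0.428, -0.904, -0.0], [0.002, 0.001, -1.0]]
contact_force: [0.3, 0.5, -0.4]
width: 0.951
finger_force: 0.0
```

```bash
python3 - <<'E'
from m import *
go(.4206,-.250,.15,21.5)
v=snap("scene");w=snap("top")
a=cv2.resize(v[0][170:250,310:420],None,fx=4,fy=4,interpolation=cv2.INTER_CUBIC)[:,:,::-1]
np.savez("s3.npz",*v)
cv2.imwrite("pics/c6.png",a)
E
```

```text
t 7.12 pos [ 0.5263 -0.0656  0.1997] phi 25.37 w 0.951 F 0.0 j7 -66.0 -> lin cm [-17.46  12.13   4.95] yaw 3.9
```

View pics/c6.png

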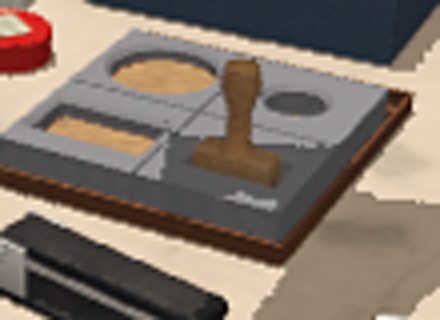

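The stamp stands upright and seated. Next, the label block.

To row units: -16 cm / 100 = -0.16, -13 cm / 100 = -0.13, -50 degrees / 180 = -0.2778.

>>> apply_moves(
  moves=[
    {"jaw": 1, "linear": [-0.025, 0.017, 0], "yaw": -0.0556},
    {"jaw": 1, "linear": [-0.06, 0.041, 0], "yaw": -0.1111},
    {"jaw": 1, "linear": [-0.095, 0.065, 0], "yaw": -0.1667},
    {"jaw": 1, "linear": [-0.13, 0.09, 0], "yaw": -0.2222},
    {"jaw": 1, "linear": [-0.16, 0.11, 0], "yaw": -0.2778},
  ],
)

```text
time_s: 7.85
ee_pos: [0.427, -0.2349, 0.1968]
ee_rot: [[0.248, 0.969, -0.001], [0.969, -0.248, 0.0], [-0.0, -0.001, -1.0]]
contact_force: [-0.0, 0.6, 0.2]
width: 0.999
finger_force: 0.0
```

```bash
python3 - <<'E'
from m import *
go(.4206,-.250,.12,111)
E
```

```text
t 7.85 pos [ 0.427  -0.2349  0.1968] phi 75.63 w 0.999 F 0.0 j7 6.0 -> lin cm [-1.62 -0.25  7.68] yaw -35.4
```

To row units: 7.7 cm / 100 = 0.077, -0.25 cm / 100 = -0.0025, -35.4 degrees / 180 = -0.1967.

>>> apply_moves(
  moves=[
    {"jaw": 1, "linear": [-0.01, -0.002, 0.02], "yaw": -0.0556},
    {"jaw": 1, "linear": [-0.016, -0.0025, 0.04], "yaw": -0.1111},
    {"jaw": 1, "linear": [-0.016, -0.0025, 0.06], "yaw": -0.1667},
    {"jaw": 1, "linear": [-0.016, -0.0025, 0.077], "yaw": -0.1967},
    {"jaw": 1, "linear": [-0.016, -0.0025, 0.077], "yaw": -0.1967},
  ],
)

```text
time_s: 8.48
ee_pos: [0.4207, -0.2479, 0.1188]
ee_rot: [[-0.353, 0.935, -0.003], [0.935, 0.353, 0.002], [0.003, -0.002, -1.0]]
contact_force: [-0.4, -0.1, 0.2]
width: 1.002
finger_force: 0.0
```

```bash
python3 - <<'E'
from m import *
go(.4206,-.250,.017,111)
E
```

```text
t 8.47 pos [ 0.4207 -0.2479  0.1188] phi 110.69 w 1.002 F 0.0 j7 38.0 -> lin cm [-0.22 -0.06 10.18] yaw -0.3
```

>>> apply_moves(
  moves=[
    {"jaw": 1, "linear": [-0.001, 0, 0.03], "yaw": 0},
    {"jaw": 1, "linear": [-0.001, 0, 0.06], "yaw": 0},
    {"jaw": 1, "linear": [-0.001, 0, 0.09], "yaw": 0},
    {"jaw": 1, "linear": [-0.001, 0, 0.101], "yaw": 0},
    {"jaw": 1, "linear": [-0.001, 0, 0.101], "yaw": 0},
  ],
)

```text
time_s: 9.1
ee_pos: [0.4225, -0.2494, 0.0192]
ee_rot: [[-0.354, 0.935, -0.0], [0.935, 0.354, 0.0], [0.0, -0.0, -1.0]]
contact_force: [0.3, 0.5, -0.0]
width: 0.997
finger_force: 0.0
```

>>> apply_moves(
  moves=[
    {"jaw": 0.6, "linear": [0, 0, 0], "yaw": 0},
    {"jaw": 0.6, "linear": [0, 0, 0], "yaw": 0},
    {"jaw": 0.6, "linear": [0, 0, 0], "yaw": 0},
  ],
)

```text
time_s: 9.48
ee_pos: [0.4227, -0.2496, 0.0197]
ee_rot: [[-0.354, 0.935, 0.001], [0.935, 0.354, -0.001], [-0.001, 0.001, -1.0]]
contact_force: [0.2, 0.3, 0.2]
width: 0.745
finger_force: 0.0
```

```bash
python3 - <<'E'
from m import *
go(.4206,-.250,.017,111)
E
```

```text
t 9.47 pos [ 0.4227 -0.2496  0.0197] phi 110.74 w 0.745 F 0.0 j7 33.0 -> lin cm [ 0.04 -0.21  0.27] yaw -0.3
```

To row units: 0.3 cm / 100 = 0.003, -0.2 cm / 100 = -0.002.

>>> apply_moves(
  moves=[
    {"jaw": 0.6, "linear": [0, -0.002, 0.003], "yaw": 0},
    {"jaw": 0.2, "linear": [0, -0.002, 0.003], "yaw": 0},
    {"jaw": 0.2, "linear": [0, -0.002, 0.003], "yaw": 0},
    {"jaw": 0.2, "linear": [0, -0.002, 0.003], "yaw": 0},
    {"jaw": 0.2, "linear": [0, -0.002, 0.003], "yaw": 0},
  ],
)

```text
time_s: 10.1
ee_pos: [0.4205, -0.2501, 0.016]
ee_rot: [[-0.355, 0.935, 0.0], [0.935, 0.355, 0.0], [-0.0, 0.0, -1.0]]
contact_force: [0.5, -0.9, -0.5]
width: 0.401
finger_force: 15.0
```

>>> apply_moves(
  moves=[
    {"jaw": 0.2, "linear": [0, 0, 0], "yaw": 0},
    {"jaw": 0.2, "linear": [0, 0, 0], "yaw": 0},
    {"jaw": 0.2, "linear": [0, 0, 0], "yaw": 0},
  ],
)

```text
time_s: 10.48
ee_pos: [0.4204, -0.2501, 0.016]
ee_rot: [[-0.354, 0.935, -0.0], [0.935, 0.354, 0.0], [0.0, -0.0, -1.0]]
contact_force: [-0.2, -0.6, -0.7]
width: 0.401
finger_force: 15.0
```

```bash
python3 - <<'E'
from m import *
go(.5165,.031,.14,96)
E
```

```text
t 10.47 pos [ 0.4204 -0.2501  0.016 ] phi 110.76 w 0.401 F 15.0 j7 33.0 -> lin cm [ 22.88  18.95 -12.4 ] yaw 14.8
```

To row units: -14.5 cm / 100 = -0.145, -10 cm / 100 = -0.1, 10 degrees / 180 = 0.0556.

>>> apply_moves(
  moves=[
    {"jaw": 0.2, "linear": [0, 0, -0.05], "yaw": 0},
    {"jaw": 0.2, "linear": [0, 0, -0.1], "yaw": 0},
    {"jaw": 0.2, "linear": [0.02, 0.016, -0.145], "yaw": 0.0167},
    {"jaw": 0.2, "linear": [0.06, 0.05, -0.145], "yaw": 0.0333},
    {"jaw": 0.2, "linear": [0.1, 0.083, -0.145], "yaw": 0.0556},
  ],
)

```text
time_s: 11.1
ee_pos: [0.4631, -0.1263, 0.1619]
ee_rot: [[-0.183, 0.983, 0.002], [0.983, 0.183, -0.001], [-0.001, 0.002, -1.0]]
contact_force: [1.0, -0.3, -1.5]
width: 0.401
finger_force: 15.0
```

```bash
python3 - <<'E'
from m import *
go(.5165,.031,.16,96)
E
```

```text
t 11.1 pos [ 0.4631 -0.1263  0.1619] phi 100.54 w 0.401 F 15.0 j7 13.0 -> lin cm [14.49  8.13  0.18] yaw 4.5
```

To row units: 14.5 cm / 100 = 0.145, 4.5 cm / 100 = 0.045, 4.5 degrees / 180 = 0.025.

>>> apply_moves(
  moves=[
    {"jaw": 0.2, "linear": [0.045, 0.026, 0], "yaw": 0.0111},
    {"jaw": 0.2, "linear": [0.09, 0.051, 0], "yaw": 0.025},
    {"jaw": 0.2, "linear": [0.13, 0.073, 0], "yaw": 0.025},
    {"jaw": 0.2, "linear": [0.145, 0.081, 0], "yaw": 0.025},
    {"jaw": 0.2, "linear": [0.145, 0.081, 0], "yaw": 0.025},
  ],
)

```text
time_s: 11.72
ee_pos: [0.5149, 0.031, 0.1608]
ee_rot: [[-0.111, 0.994, -0.001], [0.994, 0.111, -0.0], [-0.0, -0.001, -1.0]]
contact_force: [-0.6, -0.4, -0.8]
width: 0.401
finger_force: 15.0
```

```bash
python3 - <<'E'
from m import *
go(.5165,.031,.07,96)
v=snap("wrist","w4.png");np.savez("w4.npz",*v)
E
```

```text
t 11.72 pos [0.5149 0.031  0.1608] phi 96.38 w 0.401 F 15.0 j7 -12.0 -> lin cm [-0.02  0.16  9.08] yaw 0.4
```

View pics/w4.png

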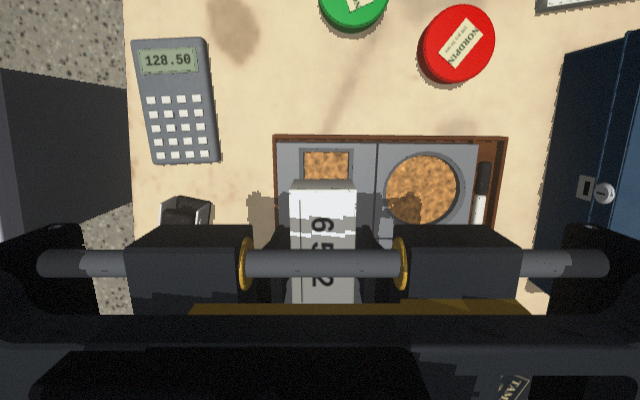

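The block hangs square over its well; block back edge about (291,187)–(355,189), well's far rim (300,148)–(353,149).

```bash
python3 - <<'E'
from m import *
z=np.load("w4.npz");v=[z[k] for k in z]
def edge(p,q,zz,n,l):
    a,b=ray(v,p,zz)[:2],ray(v,q,zz)[:2];d=b-a;L=np.hypot(*d);print(n,L,np.degrees(np.arctan2(d[1],d[0])),"mid",(a+b)/2,"centre",(a+b)/2-np.array([-d[1],d[0]])/L*l)
c=np.kron(v[0][135:260,270:370],np.ones((5,5,1),np.uint8))[:,:,::-1];cv2.imwrite("pics/c7.png",c)
edge((300,148),(353,149),.034,"rim",.0435)
edge((291,187),(355,189),.1748,"block",.035)
E
```

```text
rim 0.05067365637934458 5.367815747526007 mid [0.5134 0.0746] centre [0.5175 0.0313]
block 0.0322962237250229 4.608010519297927 mid [0.5108 0.0667] centre [0.5136 0.0318]
```

View pics/c7.png

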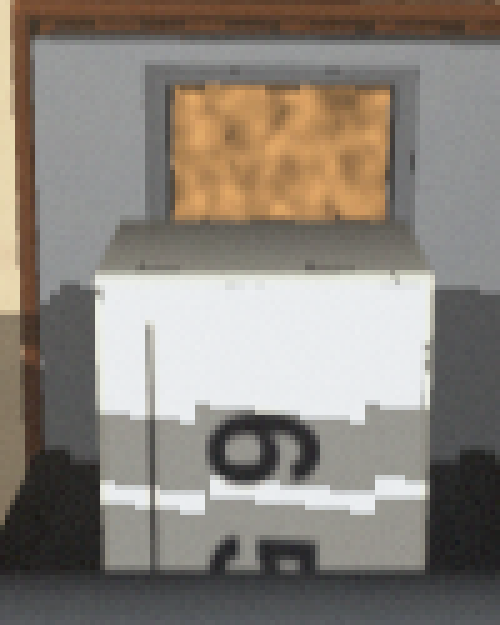

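To row units: 10 cm / 100 = 0.1, 8.5 cm / 100 = 0.085.

>>> apply_moves(
  moves=[
    {"jaw": 0.2, "linear": [-0.0005, 0.003, 0.03], "yaw": 0},
    {"jaw": 0.2, "linear": [-0.0005, 0.003, 0.06], "yaw": 0},
    {"jaw": 0.2, "linear": [-0.0005, 0.003, 0.085], "yaw": 0},
    {"jaw": 0.2, "linear": [-0.0005, 0.003, 0.1], "yaw": 0},
    {"jaw": 0.2, "linear": [-0.0005, 0.003, 0.1], "yaw": 0},
  ],
)

```text
time_s: 12.4
ee_pos: [0.5174, 0.0288, 0.0603]
ee_rot: [[-0.107, 0.994, -0.002], [0.994, 0.107, -0.001], [-0.001, -0.002, -1.0]]
contact_force: [0.8, 0.5, -0.2]
width: 0.402
finger_force: 15.0
```

To row units: 2.1 cm / 100 = 0.021, 1.8 cm / 100 = 0.018.

>>> apply_moves(
  moves=[
    {"jaw": 0.2, "linear": [0, 0, 0.006], "yaw": 0},
    {"jaw": 0.2, "linear": [0, 0, 0.012], "yaw": 0},
    {"jaw": 0.2, "linear": [0, 0, 0.018], "yaw": 0},
    {"jaw": 0.2, "linear": [0, 0, 0.021], "yaw": 0},
    {"jaw": 0.2, "linear": [0, 0, 0.021], "yaw": 0},
  ],
)

```text
time_s: 13.02
ee_pos: [0.518, 0.0303, 0.0398]
ee_rot: [[-0.109, 0.994, -0.0], [0.994, 0.109, -0.0], [-0.0, -0.0, -1.0]]
contact_force: [-0.4, -0.5, -0.8]
width: 0.404
finger_force: 15.0
```

To row units: 0.25 cm / 100 = 0.0025.

>>> apply_moves(
  moves=[
    {"jaw": 0.2, "linear": [0, 0, 0.0025], "yaw": 0},
    {"jaw": 0.2, "linear": [0, 0, 0.0025], "yaw": 0},
    {"jaw": 0.55, "linear": [0, 0, 0.0025], "yaw": 0},
    {"jaw": 0.55, "linear": [0, 0, 0.0025], "yaw": 0},
    {"jaw": 0.55, "linear": [0, 0, 0.0025], "yaw": 0},
  ],
)

```text
time_s: 13.65
ee_pos: [0.5183, 0.0302, 0.0377]
ee_rot: [[-0.109, 0.994, 0.0], [0.994, 0.109, -0.0], [-0.0, 0.0, -1.0]]
contact_force: [0.6, -1.0, -0.3]
width: 0.543
finger_force: 0.0
```

To row units: -15 cm / 100 = -0.15, -10 cm / 100 = -0.1.

>>> apply_moves(
  moves=[
    {"jaw": 0.6, "linear": [0, 0, -0.01], "yaw": 0},
    {"jaw": 1, "linear": [0, 0, -0.05], "yaw": 0},
    {"jaw": 1, "linear": [0, 0, -0.1], "yaw": 0},
    {"jaw": 1, "linear": [0, 0, -0.15], "yaw": 0},
  ],
)

```text
time_s: 14.15
ee_pos: [0.518, 0.0303, 0.1897]
ee_rot: [[-0.109, 0.994, 0.001], [0.994, 0.109, 0.0], [0.0, 0.001, -1.0]]
contact_force: [1.2, -0.1, -0.2]
width: 0.855
finger_force: 0.0
```

```bash
python3 - <<'E'
from m import *
go(.617,.287,.2,135);go(.617,.287,.2,45)
v=snap("scene");np.savez("s4.npz",*v)
for a,r,c in blobs(v,(0,0,150),(180,40,255),(310,180,365,215),20)[:3]: print(a,r)
E
```

```text
t 14.15 pos [0.518  0.0303 0.1897] phi 96.27 w 0.855 F 0.0 j7 -11.0 -> lin cm [24.44 12.65 -1.02] yaw -38.7
t 14.15 pos [0.518  0.0303 0.1897] phi 96.27 w 0.855 F 0.0 j7 -11.0 -> lin cm [24.44 12.65 -1.02] yaw 51.3
421.0 ((335.8033752441406, 194.3268585205078), (20.70164680480957, 50.96452713012695), 50.82633972167969)
```

To row units: 22 cm / 100 = 0.22, 18 cm / 100 = 0.18, 45 degrees / 180 = 0.25.

>>> apply_moves(
  moves=[
    {"jaw": 1, "linear": [0.045, 0.023, 0], "yaw": 0.05},
    {"jaw": 1, "linear": [0.09, 0.046, 0], "yaw": 0.1},
    {"jaw": 1, "linear": [0.135, 0.07, 0], "yaw": 0.15},
    {"jaw": 1, "linear": [0.18, 0.093, 0], "yaw": 0.2},
    {"jaw": 1, "linear": [0.22, 0.114, 0], "yaw": 0.25},
  ],
)

```text
time_s: 14.82
ee_pos: [0.6079, 0.2633, 0.188]
ee_rot: [[0.629, 0.777, 0.001], [0.777, -0.629, 0.0], [0.001, 0.0, -1.0]]
contact_force: [0.9, -0.5, -0.6]
width: 0.999
finger_force: 0.0
```

```bash
python3 - <<'E'
from m import *
go(.617,.287,.19,45)
v=snap("wrist");np.savez("w5.npz",*v);print(proj(v,(.617,.287,.025)),proj(v,(.4425,.286,.1)))
cv2.imwrite("pics/w5.png",v[0][:,:,::-1])
E
```

```text
t 14.82 pos [0.6079 0.2633 0.188 ] phi 51.0 w 0.999 F 0.0 j7 -75.0 -> lin cm [ 2.41 -0.78 -0.2 ] yaw 6.0
[315.447  163.4797] [170.3922 291.7286]
```

View pics/w5.png

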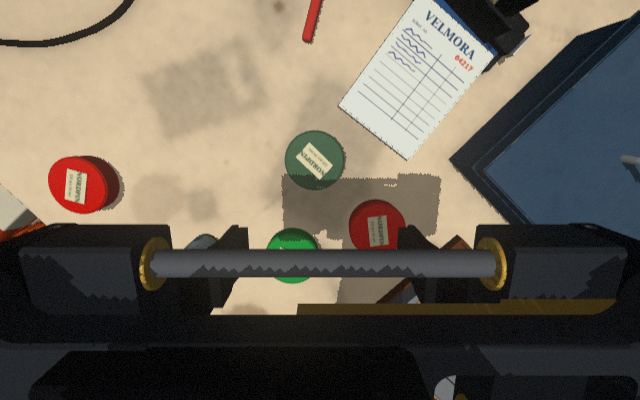

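The tin lid is at (315.3,160), and the notepad corner (408,160) and red tin (378,225) stay clear of the fingers.

```bash
python3 - <<'E'
from m import *
z=np.load("w5.npz");v=[z[k] for k in z]
for a,r,c in blobs(v,(50,50,20),(95,255,150),(275,120,355,195))[:1]:
    e=cv2.minEnclosingCircle(c);el=cv2.fitEllipse(c);print(a,e,el,ray(v,el[0],.025),tri((T,v),((250.4,160.7),el[0])))
    print(tri((S,v),((282.5,169.3),el[0])))
    p=ray(v,el[0],.025);go(p[0],p[1],.06,45)
E
```

```text
2574.5 ((314.27362060546875, 159.91656494140625), 29.5869197845459) ((314.4244079589844, 159.27064514160156), (56.16509246826172, 58.53450393676758), 114.72022247314453) [0.619  0.2912 0.025 ] [0.6181 0.2899 0.0127]
[0.6199 0.2893 0.0199]
t 14.88 pos [0.6083 0.2712 0.1881] phi 51.17 w 1.001 F 0.0 j7 -75.0 -> lin cm [ 2.15 -0.38 12.82] yaw 6.2
```

The arm was still moving in that shot, so I'll settle at hover and measure again.

To row units: 4 cm / 100 = 0.04, 2 cm / 100 = 0.02, 6 degrees / 180 = 0.0333.

>>> apply_moves(
  moves=[
    {"jaw": 1, "linear": [0.01, -0.002, 0.02], "yaw": 0.0222},
    {"jaw": 1, "linear": [0.01, -0.002, 0.04], "yaw": 0.0333},
    {"jaw": 1, "linear": [0.01, -0.002, 0.04], "yaw": 0.0333},
    {"jaw": 1, "linear": [0.01, -0.002, 0.04], "yaw": 0.0333},
    {"jaw": 1, "linear": [0.01, -0.002, 0.04], "yaw": 0.0333},
  ],
)

```text
time_s: 15.5
ee_pos: [0.6129, 0.2705, 0.1489]
ee_rot: [[0.704, 0.71, 0.002], [0.71, -0.704, 0.001], [0.002, 0.001, -1.0]]
contact_force: [-0.3, -0.1, 0.1]
width: 1.001
finger_force: 0.0
```

```bash
python3 - <<'E'
from m import *
v=snap("wrist","w6.png");np.savez("w6.npz",*v)
q=proj(v,(.618,.289,.025));print(q);x,y=q.astype(int)
for a,r,c in blobs(v,(50,50,20),(95,255,150),(x-45,max(y-45,0),x+45,y+45))[:2]:
    el=cv2.fitEllipse(c);p=ray(v,el[0],.025);print(a,el,p,tri((T,v),((250.4,160.7),el[0])))
    go(p[0],p[1],.014,45)
E
```

```text
[312.8636 176.6395]
3176.5 ((312.50726318359375, 174.0470428466797), (62.752540588378906, 64.67719268798828), 144.71058654785156) [0.6196 0.291  0.025 ] [0.6181 0.2897 0.0133]
t 15.55 pos [0.6127 0.2705 0.1487] phi 45.25 w 1.005 F 0.0 j7 -81.0 -> lin cm [ 1.92 -0.97 13.48] yaw 0.3
```

To row units: 13.2 cm / 100 = 0.132, 12 cm / 100 = 0.12.

>>> apply_moves(
  moves=[
    {"jaw": 1, "linear": [0.01, -0.005, 0.015], "yaw": 0},
    {"jaw": 1, "linear": [0.018, -0.0096, 0.05], "yaw": 0},
    {"jaw": 1, "linear": [0.018, -0.0096, 0.09], "yaw": 0},
    {"jaw": 1, "linear": [0.018, -0.0096, 0.12], "yaw": 0},
    {"jaw": 1, "linear": [0.018, -0.0096, 0.132], "yaw": 0},
  ],
)

```text
time_s: 16.18
ee_pos: [0.6165, 0.2899, 0.0126]
ee_rot: [[0.703, 0.711, -0.004], [0.711, -0.703, -0.002], [-0.004, -0.002, -1.0]]
contact_force: [0.6, -0.3, 0.0]
width: 0.997
finger_force: 0.0
```

>>> apply_moves(
  moves=[
    {"jaw": 1, "linear": [0, 0, 0], "yaw": 0},
    {"jaw": 1, "linear": [0, 0, 0], "yaw": 0},
  ],
)

```text
time_s: 16.42
ee_pos: [0.619, 0.2907, 0.0169]
ee_rot: [[0.704, 0.71, 0.002], [0.71, -0.704, 0.001], [0.003, 0.001, -1.0]]
contact_force: [-0.5, -0.2, 0.1]
width: 1.0
finger_force: 0.0
```

```bash
python3 - <<'E'
from m import *
go(.6185,.290,.014,45)
E
```

```text
t 16.43 pos [0.619  0.2907 0.0169] phi 45.26 w 1.0 F 0.0 j7 -85.0 -> lin cm [-0.09  0.01  0.29] yaw 0.3
```

To row units: 0.3 cm / 100 = 0.003.

>>> apply_moves(
  moves=[
    {"jaw": 1, "linear": [0, 0, 0.003], "yaw": 0},
    {"jaw": 0.5, "linear": [0, 0, 0.003], "yaw": 0},
    {"jaw": 0.5, "linear": [0, 0, 0.003], "yaw": 0},
    {"jaw": 0.5, "linear": [0, 0, 0.003], "yaw": 0},
    {"jaw": 0.5, "linear": [0, 0, 0.003], "yaw": 0},
  ],
)

```text
time_s: 17.05
ee_pos: [0.6182, 0.2899, 0.0127]
ee_rot: [[0.704, 0.71, 0.0], [0.71, -0.704, -0.0], [0.0, 0.0, -1.0]]
contact_force: [0.3, -0.6, 0.3]
width: 0.751
finger_force: 15.0
```

>>> apply_moves(
  moves=[
    {"jaw": 0.5, "linear": [0, 0, 0], "yaw": 0},
    {"jaw": 0.5, "linear": [0, 0, 0], "yaw": 0},
  ],
)

```text
time_s: 17.3
ee_pos: [0.6182, 0.2899, 0.0127]
ee_rot: [[0.704, 0.71, 0.0], [0.71, -0.704, -0.0], [0.0, 0.0, -1.0]]
contact_force: [0.2, -0.9, 2.5]
width: 0.751
finger_force: 15.0
```

```bash
python3 - <<'E'
from m import *
go(.6135,.040,.164,45)
E
```

```text
t 17.3 pos [0.6182 0.2899 0.0127] phi 45.25 w 0.751 F 15.0 j7 -85.0 -> lin cm [-18.08  17.27 -15.13] yaw 0.3
```

To row units: -14 cm / 100 = -0.14, 13.4 cm / 100 = 0.134.

>>> apply_moves(
  moves=[
    {"jaw": 0.5, "linear": [0, 0, -0.05], "yaw": 0},
    {"jaw": 0.5, "linear": [-0.02, 0.019, -0.1], "yaw": 0},
    {"jaw": 0.5, "linear": [-0.06, 0.057, -0.12], "yaw": 0},
    {"jaw": 0.5, "linear": [-0.1, 0.095, -0.13], "yaw": 0},
    {"jaw": 0.5, "linear": [-0.14, 0.134, -0.13], "yaw": 0},
  ],
)

```text
time_s: 17.92
ee_pos: [0.6151, 0.0947, 0.1437]
ee_rot: [[0.704, 0.711, 0.002], [0.711, -0.704, 0.0], [0.002, 0.002, -1.0]]
contact_force: [0.5, 0.0, -1.2]
width: 0.75
finger_force: 15.0
```

>>> apply_moves(
  moves=[
    {"jaw": 0.5, "linear": [-0.03, 0.029, 0], "yaw": 0},
    {"jaw": 0.5, "linear": [-0.041, 0.039, 0], "yaw": 0},
    {"jaw": 0.5, "linear": [-0.041, 0.039, 0], "yaw": 0},
    {"jaw": 0.5, "linear": [-0.041, 0.039, 0], "yaw": 0},
    {"jaw": 0.5, "linear": [-0.041, 0.039, 0], "yaw": 0},
  ],
)

```text
time_s: 18.55
ee_pos: [0.6135, 0.0421, 0.1425]
ee_rot: [[0.702, 0.713, 0.0], [0.713, -0.702, 0.001], [0.001, -0.001, -1.0]]
contact_force: [-1.5, 0.0, -1.1]
width: 0.749
finger_force: 15.0
```

```bash
python3 - <<'E'
from m import *
go(.6135,.040,.07,45)
v=snap("wrist","w7.png");np.savez("w7.npz",*v)
E
```

```text
t 18.55 pos [0.6135 0.0421 0.1425] phi 45.45 w 0.749 F 15.0 j7 -61.0 -> lin cm [-0.15  0.15  7.25] yaw 0.4
```

View pics/w7.png

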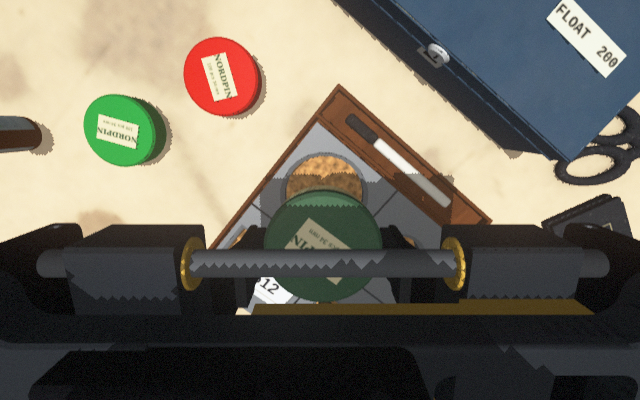

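The tin hangs over its well; the well rim's far point is about (324.5,152) and the lid's far point about (320.5,190).

```bash
python3 - <<'E'
from m import *
z=np.load("w7.npz");v=[z[k] for k in z]
x=np.array([.703,.712])
print("well",ray(v,(324.5,152),.034)[:2]-x*.0415,"tin",ray(v,(320.5,190),.155)[:2]-x*.033)
E
```

```text
well [0.6148 0.0412] tin [0.6134 0.0438]
```

To row units: 8.2 cm / 100 = 0.082, 7.5 cm / 100 = 0.075.

>>> apply_moves(
  moves=[
    {"jaw": 0.5, "linear": [-0.001, 0.002, 0.03], "yaw": 0},
    {"jaw": 0.5, "linear": [-0.001, 0.002, 0.055], "yaw": 0},
    {"jaw": 0.5, "linear": [-0.001, 0.002, 0.075], "yaw": 0},
    {"jaw": 0.5, "linear": [-0.001, 0.002, 0.082], "yaw": 0},
    {"jaw": 0.5, "linear": [-0.001, 0.002, 0.082], "yaw": 0},
  ],
)

```text
time_s: 19.23
ee_pos: [0.6143, 0.0378, 0.0605]
ee_rot: [[0.704, 0.711, -0.0], [0.711, -0.704, 0.0], [-0.0, -0.0, -1.0]]
contact_force: [-0.0, -0.0, -0.5]
width: 0.746
finger_force: 15.0
```

To row units: 2 cm / 100 = 0.02, 1.5 cm / 100 = 0.015.

>>> apply_moves(
  moves=[
    {"jaw": 0.5, "linear": [0, 0, 0.005], "yaw": 0},
    {"jaw": 0.5, "linear": [0, 0, 0.01], "yaw": 0},
    {"jaw": 0.5, "linear": [0, 0, 0.015], "yaw": 0},
    {"jaw": 0.5, "linear": [0, 0, 0.02], "yaw": 0},
    {"jaw": 0.5, "linear": [0, 0, 0.02], "yaw": 0},
  ],
)

```text
time_s: 19.85
ee_pos: [0.6139, 0.0374, 0.04]
ee_rot: [[0.704, 0.71, -0.001], [0.71, -0.704, -0.0], [-0.001, -0.001, -1.0]]
contact_force: [-0.2, 0.5, -0.4]
width: 0.751
finger_force: 15.0
```

To row units: 0.25 cm / 100 = 0.0025, 0.2 cm / 100 = 0.002.

>>> apply_moves(
  moves=[
    {"jaw": 0.5, "linear": [0.002, -0.0015, 0], "yaw": 0},
    {"jaw": 0.5, "linear": [0.002, -0.0015, 0.0025], "yaw": 0},
    {"jaw": 0.5, "linear": [0.002, -0.0015, 0.0025], "yaw": 0},
    {"jaw": 0.9, "linear": [0.002, -0.0015, 0.0025], "yaw": 0},
    {"jaw": 0.9, "linear": [0.002, -0.0015, 0.0025], "yaw": 0},
  ],
)

```text
time_s: 20.48
ee_pos: [0.6148, 0.0399, 0.0382]
ee_rot: [[0.704, 0.71, 0.0], [0.71, -0.704, -0.0], [0.0, 0.0, -1.0]]
contact_force: [0.7, 0.1, 0.1]
width: 0.867
finger_force: 0.0
```

To row units: -15 cm / 100 = -0.15, -10 cm / 100 = -0.1.

>>> apply_moves(
  moves=[
    {"jaw": 0.95, "linear": [0, 0, 0], "yaw": 0},
    {"jaw": 0.95, "linear": [0, 0, -0.01], "yaw": 0},
    {"jaw": 1, "linear": [0, 0, -0.05], "yaw": 0},
    {"jaw": 1, "linear": [0, 0, -0.1], "yaw": 0},
    {"jaw": 1, "linear": [0, 0, -0.15], "yaw": 0},
  ],
)

```text
time_s: 21.1
ee_pos: [0.6145, 0.04, 0.1903]
ee_rot: [[0.704, 0.71, 0.001], [0.71, -0.704, 0.0], [0.001, 0.0, -1.0]]
contact_force: [-0.1, 0.6, -0.3]
width: 1.002
finger_force: 0.0
```

```bash
python3 - <<'E'
from m import *
go(.4425,.287,.19,70)
E
```

```text
t 21.1 pos [0.6145 0.04   0.1903] phi 45.26 w 1.002 F 0.0 j7 -60.0 -> lin cm [  5.44 -29.6    0.02] yaw -24.7
```

To row units: -23.5 cm / 100 = -0.235, -20 cm / 100 = -0.2, -50 degrees / 180 = -0.2778.

>>> apply_moves(
  moves=[
    {"jaw": 1, "linear": [0.01, -0.05, 0], "yaw": -0.0556},
    {"jaw": 1, "linear": [0.02, -0.1, 0], "yaw": -0.1111},
    {"jaw": 1, "linear": [0.028, -0.15, 0], "yaw": -0.1667},
    {"jaw": 1, "linear": [0.037, -0.2, 0], "yaw": -0.2222},
    {"jaw": 1, "linear": [0.043, -0.235, 0], "yaw": -0.2778},
  ],
)

```text
time_s: 21.72
ee_pos: [0.4764, 0.2381, 0.1891]
ee_rot: [[-0.1, 0.995, 0.001], [0.995, 0.1, 0.001], [0.0, 0.001, -1.0]]
contact_force: [1.0, -0.7, -0.4]
width: 0.999
finger_force: 0.0
```

To row units: -15 degrees / 180 = -0.0833.

>>> apply_moves(
  moves=[
    {"jaw": 1, "linear": [0, 0, 0], "yaw": -0.0444},
    {"jaw": 1, "linear": [0, 0, 0], "yaw": -0.0833},
    {"jaw": 1, "linear": [0, 0, 0], "yaw": -0.0833},
    {"jaw": 1, "linear": [0, 0, 0], "yaw": -0.0833},
  ],
)

```text
time_s: 22.22
ee_pos: [0.4781, 0.2358, 0.1884]
ee_rot: [[-0.344, 0.939, 0.001], [0.939, 0.344, -0.0], [-0.0, 0.001, -1.0]]
contact_force: [0.1, 0.2, 0.4]
width: 0.999
finger_force: 0.0
```

```bash
python3 - <<'E'
from m import *
go(.4435,.287,.19,110)
v=snap("wrist");np.savez("w8.npz",*v)
q=proj(v,(.4435,.287,.102));print(q,proj(v,(.4435,.287,0)));
x,y=np.clip(q.astype(int),90,550);y=max(min(int(q[1]),320),80)
c=cv2.resize(v[0][y-80:y+80,x-90:x+90],None,fx=3.5,fy=3.5,interpolation=cv2.INTER_CUBIC)[:,:,::-1];print(x-90,y-80)
cv2.imwrite("pics/c8.png",c)
E
```

```text
t 22.23 pos [0.4781 0.2358 0.1884] phi 110.14 w 0.999 F 0.0 j7 -23.0 -> lin cm [ 6.   -1.49 -0.16] yaw 0.1
[304.6504 132.3926] [309.7669 129.2648]
214 52
```

View pics/c8.png

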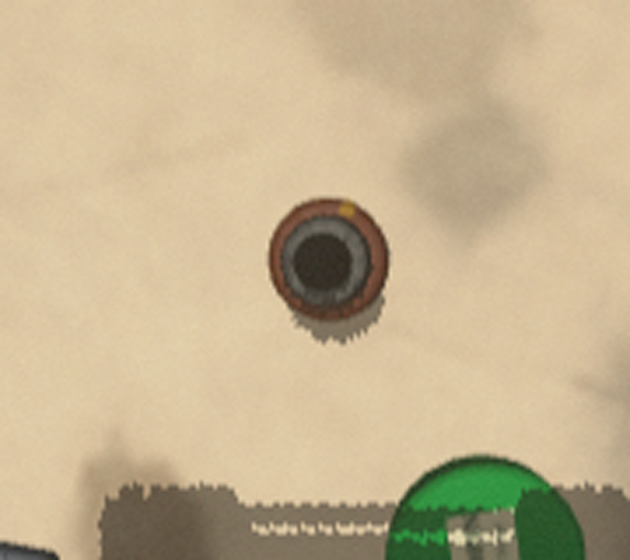

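The bottle is seen nearly from straight above: shoulder centre (308,126), bulb (306.3,126.9).

```bash
python3 - <<'E'
from m import *
z=np.load("w8.npz");v=[z[k] for k in z]
a=ray(v,(308,126),.062);b=ray(v,(306.3,126.9),.102);print(a,b,tri((T,v),((245,212),(306.3,126.9))),tri((S,v),((239.7,164),(306.3,126.9))))
p=(a+b)/2;go(.4440,.2885,.039,110)
E
```

```text
[0.4428 0.2915 0.062 ] [0.4433 0.2915 0.102 ] [0.4435 0.2901 0.082 ] [0.4441 0.2903 0.0964]
t 22.27 pos [0.4781 0.2358 0.1883] phi 110.16 w 1.001 F 0.0 j7 -23.0 -> lin cm [ 6.13 -1.39 14.93] yaw 0.2
```

To row units: 7 cm / 100 = 0.07, 6.3 cm / 100 = 0.063.

>>> apply_moves(
  moves=[
    {"jaw": 1, "linear": [0.03, -0.007, 0], "yaw": 0},
    {"jaw": 1, "linear": [0.063, -0.014, 0], "yaw": 0},
    {"jaw": 1, "linear": [0.063, -0.014, 0.02], "yaw": 0},
    {"jaw": 1, "linear": [0.063, -0.014, 0.05], "yaw": 0},
    {"jaw": 1, "linear": [0.063, -0.014, 0.07], "yaw": 0},
  ],
)

```text
time_s: 22.9
ee_pos: [0.4427, 0.2898, 0.117]
ee_rot: [[-0.345, 0.939, -0.001], [0.939, 0.345, -0.001], [-0.001, -0.001, -1.0]]
contact_force: [0.5, -1.0, 0.1]
width: 1.001
finger_force: 0.0
```

To row units: 7.6 cm / 100 = 0.076, 6 cm / 100 = 0.06.

>>> apply_moves(
  moves=[
    {"jaw": 1, "linear": [0, 0, 0.03], "yaw": 0},
    {"jaw": 1, "linear": [0, 0, 0.06], "yaw": 0},
    {"jaw": 1, "linear": [0, 0, 0.076], "yaw": 0},
    {"jaw": 1, "linear": [0, 0, 0.076], "yaw": 0},
    {"jaw": 1, "linear": [0, 0, 0.076], "yaw": 0},
  ],
)

```text
time_s: 23.52
ee_pos: [0.4436, 0.2909, 0.043]
ee_rot: [[-0.346, 0.938, 0.002], [0.938, 0.346, 0.001], [0.0, 0.002, -1.0]]
contact_force: [-0.9, -1.0, -0.2]
width: 1.001
finger_force: 0.0
```

```bash
python3 - <<'E'
from m import *
go(.443,.290,.039,110)
E
```

```text
t 23.52 pos [0.4436 0.2909 0.043 ] phi 110.25 w 1.001 F 0.0 j7 -40.0 -> lin cm [-0.06 -0.09  0.4 ] yaw 0.2
```

To row units: 0.35 cm / 100 = 0.0035.

>>> apply_moves(
  moves=[
    {"jaw": 0.2, "linear": [0, 0, 0.0035], "yaw": 0},
    {"jaw": 0.2, "linear": [0, 0, 0.0035], "yaw": 0},
    {"jaw": 0.2, "linear": [0, 0, 0.0035], "yaw": 0},
    {"jaw": 0.2, "linear": [0, 0, 0.0035], "yaw": 0},
    {"jaw": 0.2, "linear": [0, 0, 0.0035], "yaw": 0},
  ],
)

```text
time_s: 24.15
ee_pos: [0.4431, 0.2902, 0.0386]
ee_rot: [[-0.346, 0.938, 0.0], [0.938, 0.346, -0.0], [-0.0, 0.0, -1.0]]
contact_force: [-0.6, 1.3, -0.5]
width: 0.518
finger_force: 0.0
```

>>> apply_moves(
  moves=[
    {"jaw": 0.2, "linear": [0, 0, 0], "yaw": 0},
    {"jaw": 0.2, "linear": [0, 0, 0], "yaw": 0},
    {"jaw": 0.2, "linear": [0, 0, 0], "yaw": 0},
    {"jaw": 0.2, "linear": [0, 0, 0], "yaw": 0},
    {"jaw": 0.2, "linear": [0, 0, 0], "yaw": 0},
  ],
)

```text
time_s: 24.78
ee_pos: [0.443, 0.2902, 0.0385]
ee_rot: [[-0.346, 0.938, 0.0], [0.938, 0.346, -0.0], [-0.0, 0.0, -1.0]]
contact_force: [-1.0, -0.5, -0.6]
width: 0.367
finger_force: 15.0
```

```bash
python3 - <<'E'
from m import *
go(.6235,-.056,.17,110)
E
```

```text
t 24.77 pos [0.443  0.2902 0.0385] phi 110.26 w 0.367 F 15.0 j7 -40.0 -> lin cm [-38.73   4.95 -13.14] yaw 0.3
```

To row units: -15 cm / 100 = -0.15, -12 cm / 100 = -0.12.

>>> apply_moves(
  moves=[
    {"jaw": 0.2, "linear": [0, 0, -0.05], "yaw": 0},
    {"jaw": 0.2, "linear": [-0.01, 0.001, -0.1], "yaw": 0},
    {"jaw": 0.2, "linear": [-0.05, 0.006, -0.12], "yaw": 0},
    {"jaw": 0.2, "linear": [-0.1, 0.013, -0.12], "yaw": 0},
    {"jaw": 0.2, "linear": [-0.15, 0.019, -0.12], "yaw": 0},
  ],
)

```text
time_s: 25.4
ee_pos: [0.5135, 0.1547, 0.159]
ee_rot: [[-0.347, 0.938, 0.001], [0.938, 0.347, -0.0], [-0.001, 0.001, -1.0]]
contact_force: [0.7, -0.4, -0.3]
width: 0.367
finger_force: 15.0
```

To row units: -23.5 cm / 100 = -0.235, -20 cm / 100 = -0.2.

>>> apply_moves(
  moves=[
    {"jaw": 0.2, "linear": [-0.05, 0.007, 0], "yaw": 0},
    {"jaw": 0.2, "linear": [-0.1, 0.013, 0], "yaw": 0},
    {"jaw": 0.2, "linear": [-0.15, 0.019, 0], "yaw": 0},
    {"jaw": 0.2, "linear": [-0.2, 0.025, 0], "yaw": 0},
    {"jaw": 0.2, "linear": [-0.235, 0.03, 0], "yaw": 0},
  ],
)

```text
time_s: 26.02
ee_pos: [0.6228, -0.0571, 0.1581]
ee_rot: [[-0.344, 0.939, -0.0], [0.939, 0.344, -0.001], [-0.001, -0.001, -1.0]]
contact_force: [-0.1, 0.0, -0.9]
width: 0.369
finger_force: 15.0
```

>>> apply_moves(
  moves=[
    {"jaw": 0.2, "linear": [0, 0, 0], "yaw": 0},
    {"jaw": 0.2, "linear": [0, 0, 0], "yaw": 0},
    {"jaw": 0.2, "linear": [0, 0, 0], "yaw": 0},
  ],
)

```text
time_s: 26.4
ee_pos: [0.6218, -0.0522, 0.1586]
ee_rot: [[-0.349, 0.937, -0.0], [0.937, 0.349, 0.001], [0.001, -0.0, -1.0]]
contact_force: [-0.1, -0.4, -0.8]
width: 0.362
finger_force: 15.0
```

```bash
python3 - <<'E'
from m import *
go(.6235,-.056,.055,110)
v=snap("wrist","w9.png");np.savez("w9.npz",*v)
print(proj(v,(.6235,-.056,.034)))
E
```

```text
t 26.4 pos [ 0.6218 -0.0522  0.1586] phi 110.41 w 0.362 F 15.0 j7 7.0 -> lin cm [-0.43  0.03 10.36] yaw 0.4
[323.1819 197.6342]
```

View pics/w9.png

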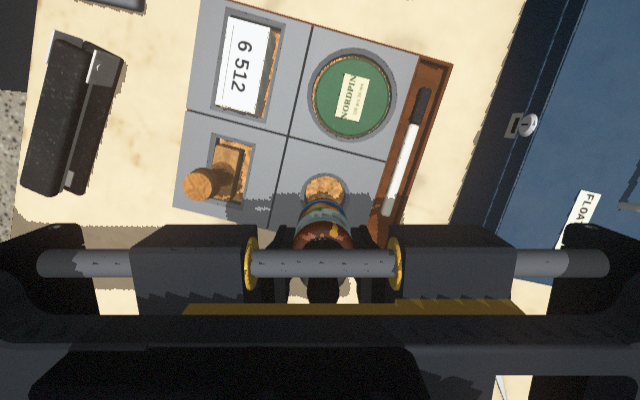

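The stamp, labels and tin all sit in their wells. The seam cross is at about (287,136), and the bottle well's visible far rim is about (326,173). That was picture 16, over the limit of 14, so I'll view no more and work numerically.

```bash
python3 - <<'E'
from m import *
z=np.load("w9.npz");v=[z[k] for k in z]
a=np.radians(5.9);X=np.array([np.cos(a),np.sin(a)])*.049;Y=np.array([-np.sin(a),np.cos(a)])*.049
cr=ray(v,(287,136),.034)[:2];print("cross",cr,"bottle well",cr+X-Y)
print("from rim far pt",ray(v,(326,173),.034)[:2]-np.array([-.347,.938])*.025)
for n,rgn,lo,hi,zz in(("tin",(310,50,398,140),(50,50,20),(95,255,200),.047),("label",(205,10,290,120),(0,0,185),(180,25,255),.05)):
    b=blobs(v,lo,hi,rgn,300)[0];print(n,b[0],b[1],ray(v,b[1][0],zz))
print("corks");wells(v,(200,130,360,200),.02)
E
```

```text
cross [ 0.5708 -0.012 ] bottle well [ 0.6245 -0.0557]
from rim far pt [ 0.6261 -0.0554]
tin 4371.0 ((351.2500305175781, 96.75), (73.53910064697266, 75.6604232788086), 45.0) [0.6135 0.0402 0.047 ]
label 3570.0 ((241.1399688720703, 64.52578735351562), (43.22018051147461, 91.04705810546875), 10.43747615814209) [0.5175 0.0314 0.05  ]
corks
[324.5 187.5] [23. 37.] world [ 0.6223 -0.0488] [(0.0377, 20.5), (0.0242, -68.5)]
[223.0385 171.3077] [46.4795 63.3455] world [ 0.5199 -0.069 ] [(0.0659, 93.7), (0.0452, 9.2)]
```

To row units: 7.3 cm / 100 = 0.073, 5 cm / 100 = 0.05.

>>> apply_moves(
  moves=[
    {"jaw": 0.2, "linear": [-0.005, 0.001, 0.02], "yaw": 0},
    {"jaw": 0.2, "linear": [-0.005, 0.001, 0.05], "yaw": 0},
    {"jaw": 0.2, "linear": [-0.005, 0.001, 0.073], "yaw": 0},
    {"jaw": 0.2, "linear": [-0.005, 0.001, 0.073], "yaw": 0},
    {"jaw": 0.2, "linear": [-0.005, 0.001, 0.073], "yaw": 0},
  ],
)

```text
time_s: 27.08
ee_pos: [0.6253, -0.0582, 0.0858]
ee_rot: [[-0.346, 0.938, 0.001], [0.938, 0.346, 0.0], [-0.0, 0.001, -1.0]]
contact_force: [0.2, 0.1, -0.4]
width: 0.364
finger_force: 15.0
```

```bash
python3 - <<'E'
from m import *
go(.6245,-.0565,.0525,110)
E
```

```text
t 27.07 pos [ 0.6253 -0.0582  0.0858] phi 110.27 w 0.364 F 15.0 j7 5.0 -> lin cm [ 0.19 -0.02  3.33] yaw 0.3
```

To row units: 3.3 cm / 100 = 0.033, 3 cm / 100 = 0.03.

>>> apply_moves(
  moves=[
    {"jaw": 0.2, "linear": [0.0015, 0, 0.008], "yaw": 0},
    {"jaw": 0.2, "linear": [0.0015, 0, 0.016], "yaw": 0},
    {"jaw": 0.2, "linear": [0.0015, 0, 0.024], "yaw": 0},
    {"jaw": 0.2, "linear": [0.0015, 0, 0.03], "yaw": 0},
    {"jaw": 0.2, "linear": [0.0015, 0, 0.033], "yaw": 0},
  ],
)

```text
time_s: 27.7
ee_pos: [0.6242, -0.057, 0.052]
ee_rot: [[-0.346, 0.938, -0.001], [0.938, 0.346, 0.0], [0.0, -0.001, -1.0]]
contact_force: [0.3, -0.3, -0.5]
width: 0.366
finger_force: 15.0
```

>>> apply_moves(
  moves=[
    {"jaw": 0.2, "linear": [0, 0, 0], "yaw": 0},
    {"jaw": 0.2, "linear": [0, 0, 0], "yaw": 0},
  ],
)

```text
time_s: 27.95
ee_pos: [0.6247, -0.057, 0.0528]
ee_rot: [[-0.346, 0.938, 0.001], [0.938, 0.346, -0.0], [-0.0, 0.0, -1.0]]
contact_force: [0.9, 0.6, -0.5]
width: 0.367
finger_force: 15.0
```

To row units: 0.2 cm / 100 = 0.002.

>>> apply_moves(
  moves=[
    {"jaw": 0.2, "linear": [0, 0, 0.002], "yaw": 0},
    {"jaw": 0.2, "linear": [0, 0, 0.002], "yaw": 0},
    {"jaw": 0.65, "linear": [0, 0, 0.002], "yaw": 0},
    {"jaw": 0.65, "linear": [0, 0, 0.002], "yaw": 0},
    {"jaw": 0.65, "linear": [0, 0, 0.002], "yaw": 0},
  ],
)

```text
time_s: 28.58
ee_pos: [0.6245, -0.057, 0.0506]
ee_rot: [[-0.346, 0.938, 0.0], [0.938, 0.346, -0.0], [-0.0, 0.0, -1.0]]
contact_force: [-0.7, 0.6, 0.0]
width: 0.603
finger_force: 0.0
```

To row units: -16 cm / 100 = -0.16, -11 cm / 100 = -0.11.

>>> apply_moves(
  moves=[
    {"jaw": 0.65, "linear": [0, 0, 0], "yaw": 0},
    {"jaw": 0.65, "linear": [0, 0, -0.02], "yaw": 0},
    {"jaw": 0.65, "linear": [0, 0, -0.06], "yaw": 0},
    {"jaw": 0.65, "linear": [0, 0, -0.11], "yaw": 0},
    {"jaw": 0.65, "linear": [0, 0, -0.16], "yaw": 0},
  ],
)

```text
time_s: 29.2
ee_pos: [0.6245, -0.0567, 0.2137]
ee_rot: [[-0.347, 0.938, 0.002], [0.938, 0.347, -0.0], [-0.001, 0.001, -1.0]]
contact_force: [0.7, 0.5, 0.3]
width: 0.647
finger_force: 0.0
```

To row units: -10 cm / 100 = -0.1, -8 cm / 100 = -0.08.

>>> apply_moves(
  moves=[
    {"jaw": 0.65, "linear": [-0.04, 0, -0.03], "yaw": 0},
    {"jaw": 0.65, "linear": [-0.08, 0, -0.05], "yaw": 0},
    {"jaw": 0.65, "linear": [-0.1, 0, -0.05], "yaw": 0},
    {"jaw": 0.65, "linear": [-0.1, 0, -0.05], "yaw": 0},
    {"jaw": 0.65, "linear": [-0.1, 0, -0.05], "yaw": 0},
  ],
)

```text
time_s: 29.82
ee_pos: [0.6582, -0.1483, 0.2594]
ee_rot: [[-0.349, 0.937, -0.002], [0.937, 0.349, 0.002], [0.003, -0.002, -1.0]]
contact_force: [0.8, -0.1, 0.1]
width: 0.651
finger_force: 0.0
```

```bash
python3 - <<'E'
from m import *
go(.6,0,.25,110)
v=snap("wrist","w10.png");s=snap("scene","s10.png")
# bottle: dark bulb + brown body in scene view, expected positions
for n,X in(("bulb top",(.6243,-.056,.114)),("shoulder",(.6243,-.056,.074)),("stamp top",(.5265,-.066,.105))): print(n,"scene",proj(s,X),"wrist",proj(v,X))
x,y=proj(s,(.6243,-.056,.09)).astype(int)
for lo,hi,k in(((0,0,0),(180,255,60),"dark"),((0,120,40),(12,255,140),"brown")):
    for a,r,c in blobs(s,lo,hi,(x-20,y-25,x+20,y+30),12)[:2]: print(k,a,cv2.boundingRect(c))
x,y=proj(s,(.5265,-.066,.06)).astype(int)
for a,r,c in blobs(s,(5,100,20),(20,255,220),(x-20,y-35,x+22,y+20),40)[:1]: print("stamp",a,cv2.boundingRect(c))
x,y=proj(v,(.6243,-.056,.114)).astype(int)
if 0<=x<640 and 0<=y<400:
  for a,r,c in blobs(v,(0,0,0),(180,255,50),(max(x-30,0),max(y-30,0),x+30,min(y+30,400)),20)[:2]: print("wr dark",a,r,ray(v,r[0],.114))
for n,xy,z in(("calc",(310,241),0),("stap",(366,240),0)):
  pass
t=snap("top")
for n,(x0,y0,x1,y1) in(("calc",(285,225,335,258)),("stapler",(336,228,396,252))):
    d=np.abs(t[0][y0:y1,x0:x1].astype(int)-T[0][y0:y1,x0:x1]).max(2);print(n,"changed px",(d>60).sum(),"of",d.size)
E
```

```text
t 29.82 pos [ 0.6582 -0.1483  0.2594] phi 110.42 w 0.651 F 0.0 j7 18.0 -> lin cm [15.93 -0.28  0.98] yaw 0.4
bulb top scene [385.7218 166.9526] wrist [323.6915  90.2739]
shoulder scene [384.5724 180.9798] wrist [323.6023  94.0865]
stamp top scene [370.3262 184.0913] wrist [226.6485  64.397 ]
dark 854.5 (365, 154, 40, 32)
brown 37.0 (379, 181, 12, 6)
stamp 265.0 (358, 185, 22, 31)
wr dark 131.0 ((323.0, 92.0), (14.0, 12.0), 90.0) [ 0.6242 -0.0577  0.114 ]
calc changed px 0 of 1650
stapler changed px 0 of 1440
```

```bash
python3 - <<'E'
from m import *
v=snap("wrist")
h=cv2.cvtColor(np.ascontiguousarray(v[0]),cv2.COLOR_RGB2GRAY)[35:95,195:258]
c=cv2.HoughCircles(cv2.resize(h,None,fx=4,fy=4,interpolation=cv2.INTER_CUBIC),cv2.HOUGH_GRADIENT,1,40,param1=120,param2=18,minRadius=32,maxRadius=64)
for x,y,r in (c[0][:2] if c is not None else []): 
    u=(195+x/4,35+y/4);print(u,r/4,ray(v,u,.105))
for k in((.5265,-.066,.02),): print(proj(v,k))
E
```

```text
[247.4871  76.5074]
```

```bash
python3 -c "
from bench import robot
print(robot.sign_off())"
```

```text
the job is handed in; nothing more can be done
None
```

The stamp, label block, bottle and pin tin were each put in their matching well, released, and handed in at about 30 s, with the calculator and stapler unmoved; final images confirmed all but the stamp's exact seating, its last circle check finding nothing, and I viewed 16 pictures against the limit of 14.

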